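# Sieve the small spacers out of the mixed hardware

### The job

Carry the loaded sieve level and slowly by its handle to the collecting tray and lower it gently onto the tray's two rails. Keeping hold of it there, shake it side to side along the rails, going gently up against the left end stop, then the right, then the left and the right once more (left and right as the robot sees them, never ramming them), until all five small spacers have dropped into the tray and only the two large ones are left in the sieve. Leave the sieve resting on the rails and let go, and do not disturb the other things on the bench.

Things in the scene. Friction and masses are not known exactly. Their poses are not given: they have to be found in the camera images.
- sieve_handle (a point): centre of the black handle bar over the middle of the loose steel sieve (0.3 to 0.5 kg empty). Bar 14 mm wide (y), 16 high, 118 long (x), its centre 92 mm above the lower edge of the sieve's walls; free beneath, carried by straps at its ends (x +-54 mm). x along the bar, y along the sieve's length (the direction to shake), z up.
- sieve_floor (a point): centre of the sieve's floor, 7.5 mm above the lower edge of its walls. Sieve 112 (x) by 166 (y) mm, walls 38 high. The middle 52 mm of the length is plain plate, dished 3 degrees towards the middle; beyond it on both sides are grids of 4 mm wires along y with 18 mm gaps. Accelerating over 0.5 m/s2 along y rolls parts out onto the grids: carry slowly, shake briskly.
- sieve_flange (a point): underside of the flange, middle of the sieve's +x long side (the -x side has the same), 63 mm out from the middle, 22 mm above the lower edge of the walls. The flanges reach 70 mm out from the middle, the walls 56 mm; the flanges rest on the tray's rails.
- tray: fixed open aluminium collecting tray, 136 (x) by 312 (y) mm, floor 4 mm thick; origin at the centre of its underside, y along its length, z up. The tops of its long walls carry two black rubber-mounted rails, tops 62 mm above the bench, at x = +-62 to +-68 mm, which give about 1 mm per 3 N over 8 mm.
- tray_rails (a point): midway between the two rails at the height of their tops. With the sieve's axes parallel to the tray's (either way round) the sieve's walls go between the rails with 6 mm clearance each side and its flanges rest on them, the bar's centre then 130 to 132 mm above the bench; it slides along y. More than 25 N on the tray is too hard.
- stop_left: foot of the end stop's bracket, 163 mm from the tray's centre at its +y end (robot's left). The bracket is 86 mm high: lift the sieve over it. A screw with a 22 mm rubber pad points inward 64 mm up, its face set by hand 101 to 121 mm from the tray's centre: find it by feel (sieve's middle 18 to 38 mm off centre). Sprung: 1.6 N per mm over 9 mm, then solid; ramming is over 16 N.
- stop_right: the same end stop at the tray's -y end (robot's right), its pad pointing to +y, its screw set independently over the same range. Axes as the tray's.
- small0_center (a point): centre of one of the five small round steel spacers, 12 mm diameter, 14 mm long, lying in the sieve at the start; its x axis is its length. It passes the grids. Lying in the tray its centre is about 10 mm above the bench.
- small1_center (a point): centre of one of the five small round steel spacers, 12 mm diameter, 14 mm long, lying in the sieve at the start; its x axis is its length. It passes the grids. Lying in the tray its centre is about 10 mm above the bench.
- small2_center (a point): centre of one of the five small round steel spacers, 12 mm diameter, 14 mm long, lying in the sieve at the start; its x axis is its length. It passes the grids. Lying in the tray its centre is about 10 mm above the bench.
- small3_center (a point): centre of one of the five small round steel spacers, 12 mm diameter, 14 mm long, lying in the sieve at the start; its x axis is its length. It passes the grids. Lying in the tray its centre is about 10 mm above the bench.
- small4_center (a point): centre of one of the five small round steel spacers, 12 mm diameter, 14 mm long, lying in the sieve at the start; its x axis is its length. It passes the grids. Lying in the tray its centre is about 10 mm above the bench.
- large0_center (a point): centre of one of the two large round steel spacers, 24 mm diameter, 28 mm long, in the sieve; cannot pass the grids; x axis along its length.
- large1_center (a point): centre of one of the two large round steel spacers, 24 mm diameter, 28 mm long, in the sieve; cannot pass the grids; x axis along its length.
- cup: bystander: loose white plastic cup, 68 mm across, 75 mm high; origin at its underside. To be left alone.
- bottle: bystander: loose clear bottle, 56 mm across, 130 mm high; origin at its underside. To be left alone.
- screwdriver: bystander: loose screwdriver lying on the bench. To be left alone.
Things that resemble listed ones, but are neither listed nor needed, are in the scene too. Of the things that look like the part that bears sieve_handle, the smaller one is meant.

How it is judged:
On the way, in this order (a step that is already met when the one before it is completed fails the run):
1. the held sieve rests on the tray's rails (z of sieve_handle in the frame of tray between 0.124 and 0.136 m and x of sieve_handle in the frame of tray between -0.009 and 0.009 m and angle between sieve_handle's own z axis and vertical below 0.06 rad and angle between the y axis of sieve_handle and the y axis of tray, either way round below 0.15 rad and contact force between the fingers and sieve above 1 N and contact force between sieve and tray above 0.5 N), for 0.1 s.
2. the held sieve, on the rails, is first against the left end stop with more than 1.5 N (z of sieve_handle in the frame of tray between 0.124 and 0.136 m and x of sieve_handle in the frame of tray between -0.009 and 0.009 m and angle between sieve_handle's own z axis and vertical below 0.06 rad and angle between the y axis of sieve_handle and the y axis of tray, either way round below 0.15 rad and contact force between the fingers and sieve above 1 N and contact force between sieve and stop_left above 1.5 N), for 0.02 s.
3. the held sieve, on the rails, is then against the right end stop with more than 1.5 N (z of sieve_handle in the frame of tray between 0.124 and 0.136 m and x of sieve_handle in the frame of tray between -0.009 and 0.009 m and angle between sieve_handle's own z axis and vertical below 0.06 rad and angle between the y axis of sieve_handle and the y axis of tray, either way round below 0.15 rad and contact force between the fingers and sieve above 1 N and contact force between sieve and stop_right above 1.5 N), for 0.02 s.
4. the held sieve, on the rails, is once more against the left end stop with more than 1.5 N (all of step 2), for 0.02 s.
5. the held sieve, on the rails, is once more against the right end stop with more than 1.5 N (all of step 3), for 0.02 s.
At the end, for the whole second after the job is handed in: All five small spacers lie in the tray (centres inside its walls and below 37 mm), both large spacers are still inside the sieve, and the released sieve rests level on both rails (handle 124 to 136 mm above the bench, sideways within 9 mm, tilt under 0.06 rad, parallel within 0.15 rad) (z of sieve_handle in the frame of tray between 0.124 and 0.136 m and x of sieve_handle in the frame of tray between -0.009 and 0.009 m and angle between sieve_handle's own z axis and vertical below 0.06 rad and angle between the y axis of sieve_handle and the y axis of tray, either way round below 0.15 rad and x of small0_center in the frame of tray between -0.063 and 0.063 m and y of small0_center in the frame of tray between -0.151 and 0.151 m and z of small0_center in the frame of tray between 0 and 0.037 m and x of small1_center in the frame of tray between -0.063 and 0.063 m and y of small1_center in the frame of tray between -0.151 and 0.151 m and z of small1_center in the frame of tray between 0 and 0.037 m and x of small2_center in the frame of tray between -0.063 and 0.063 m and y of small2_center in the frame of tray between -0.151 and 0.151 m and z of small2_center in the frame of tray between 0 and 0.037 m and x of small3_center in the frame of tray between -0.063 and 0.063 m and y of small3_center in the frame of tray between -0.151 and 0.151 m and z of small3_center in the frame of tray between 0 and 0.037 m and x of small4_center in the frame of tray between -0.063 and 0.063 m and y of small4_center in the frame of tray between -0.151 and 0.151 m and z of small4_center in the frame of tray between 0 and 0.037 m and x of large0_center in the frame of sieve_handle between -0.054 and 0.054 m and y of large0_center in the frame of sieve_handle between -0.081 and 0.081 m and z of large0_center in the frame of sieve_handle between -0.092 and -0.05 m and x of large1_center in the frame of sieve_handle between -0.054 and 0.054 m and y of large1_center in the frame of sieve_handle between -0.081 and 0.081 m and z of large1_center in the frame of sieve_handle between -0.092 and -0.05 m and linear speed of sieve below 0.02 m/s); the robot touches nothing.
It fails at once if an end stop is rammed: the left one takes more than 16 N (contact force between sieve and stop_left above 16 N).
It fails at once if an end stop is rammed: the right one takes more than 16 N (contact force between sieve and stop_right above 16 N).
It fails at once if the sieve is pressed on the tray with more than 25 N (contact force between sieve and tray above 25 N).
It fails at once if the cup, bottle or screwdriver is pushed more than 20 mm away (distance of any of cup, bottle, screwdriver from where it was at the start of the episode above 0.02 m).
It also fails if it takes over 64 s, if anything falls off the work surface, if the arm or the gripper's body presses on something with over 40 N, if the wrist force passes 120 N, or if a joint passes its speed limit or range.

### The arm

A 6-joint arm with a two-finger parallel gripper is mounted at the origin on the work surface. World frame = base frame: x ahead of the robot, y to its left, z up, the work surface at z = 0. Lengths are in m, angles in rad, forces in N, time in s.
With the tool pointing down it reaches from about 0.375 to 0.975 m from the base axis. Payload 3.8 kg.
Tool frame: the origin (TCP) lies on the centre line of the jaws, within the pads' length; the fingertips stand 14 mm ahead of it and the grasp point (between the pads) lies 5 mm behind it (bot.finger_overhang is the distance from the TCP to the fingertips, in m); y points along the fingers, x is the direction in which the jaws open and shut, and the axes are right-handed (so a half turn about y gives the same grasp; the last joint's range is limited). The gripper opens to 85 mm and grips with 20 to 120 N. Pads are 22 mm wide; open, the fingers measure 114 mm over their backs; the gripper's body (76 mm by 85 mm) begins 54 mm behind the grasp point. The pads swing forward as they close: fully open they stand 13 mm farther back than shut.
Start: joints at [1.086, 0.264, 1.604, -0, 1.274, -0.037], TCP at [0.292, 0.608, 0.216] pointing down, gripper open.
Joint ranges: [-2.63, 2.63], [-0.94, 2.18], [0.31, 2.57], [-1.31, 4.45], [0, 2.66], [-2.55, 2.55]. Speed limits (rad/s): [2.57, 2.57, 3.14, 3.14, 3.14, 3.14].

### API

Orientations are given as a rotation vector (axis times angle).
In Python, from workcell import readout, read_camera, bot, spotter gives the robot as it stands.
- The arm moves only by the tool jog_arm, never from a script. Its argument "increments" is a list of rows, each a list of 7 numbers: the shift along the tool's x, y, z in m, then the turn, a rotation vector about the tool's x, y, z in rad, then the opening, from 0 (shut) to 1 (fully open). A call has 1 to 10 rows; each row shifts and turns the pose as measured when the row begins, along the tool's axes as they then stand; what a row does not reach is not made up. A row lasts 1/8 s, in which the tool goes at most 62.5 mm and 10.7 degrees, less where a joint would pass 70% of its speed; a pose out of reach is approached as far as the arm can. A call with a gripper value outside its range is refused whole. The fingers move at their own pace and stop on an object; "force" is the grip in N (left out, the last holds). Time passes only in rows, so rows that do not move let the fingers close. It gives the time, the measured TCP pose, the force and the opening at its end, in the units of the state.
- readout.read_state(): the state, without advancing time (a new reading comes with each control period).
- read_camera(name): name is "side" or "top"; returns a dict with "img" (400x640x3 uint8, blue, green, red), "range_z" (400x640 float32, m along the optical axis (not along the pixel's ray), 0 where there is no reading), "fx", "fy", "cx", "cy" (pixels), "world_from_camera" (4x4, takes a point from camera to world coordinates). Camera axes: x right, y down, z forward; pixel columns grow to the right and rows downward; lengths in m; the calibration is good to about 2 mm. A picture is of the moment at which its call begins.
- bot.finish_job(): hands the job in, once; it reports no verdict.
Trained networks look in a picture, given as the dict that the camera call returned (one of the last four; its "shot" number tells which), for a name from the list of things; names that differ only in an ending like _2 or _b are one class to them, and where a whole thing is asked for, a point or a joint stands for the part that bears it (a point fixed in the world has none). Each returns a list of dicts, best first, with "p" (0 to 1); they miss things now and then, are a little off and sometimes report something else, mostly with a low value. They report only what shows in the picture. A call takes as long as a camera call. They do not tell look-alikes from the thing itself.
- spotter.masks_of(picture, thing): "mask" (400x640 bool, what is visible of it) and "location" ([column, row] in pixels, amid what is visible of it).
- spotter.spot_point(picture, thing): "location" ([column, row] in pixels: a listed point, or the origin of a listed thing).
The state is a dict: "time": time; "q": joint angles; "joint_vel": joint speeds; "joint_torque": joint torques, N m; "tool_pos": TCP position; "tcp_rot": TCP orientation; "wrist_force": force on the tool from outside, world axes, zero at the start; "torque": the same for the moment, N m; "width": opening from 0.0 (shut) to 1.0 (fully open).
Only numpy, scipy, OpenCV 4.12 (cv2) and the standard library are available. Lean on these libraries where they do the work, as an engineer would, in place of code of your own. Each camera call takes 0.05 s, during which the arm holds its last target. There are 200 camera calls.

## Working session

There is one attempt and no reset: what is moved stays moved. The work goes in short steps, Python scripts to look and compute and a tool call to move; the robot and the scene stay as the last step left them, time stands still between calls to the robot, and variables do not carry over. Pictures are saved under pics/ and viewed, about 8 in all and at most 12, crops included, and the job is handed in when it is done.

Besides the shell and the picture viewer there is one more tool, called after ">>>" by a JSON object that holds its "op" and its "data", one argument or row to a line. jog_arm: Moves the arm, as the interface text tells. Its arguments: {"type":"object","properties":{"increments":{"type":"array"},"force":{"type":"number"}},"required":["increments"]}

```bash
mkdir -p pics; ls; cat > h.py <<'E'
import numpy as np,cv2
from workcell import readout, read_camera, bot, spotter
from scipy.spatial.transform import Rotation as R
def w(p,u,v,z=None):
    d=np.array([(u-p['cx'])/p['fx'],(v-p['cy'])/p['fy'],1.]);T=np.array(p['world_from_camera'])
    if z is None:
        r=p['range_z'][int(v)-1:int(v)+2,int(u)-1:int(u)+2];r=r[r>0];k=np.median(r) if len(r) else np.nan
    else:
        k=(z-T[2,3])/(T[:3,:3]@d)[2]
    return T[:3,:3]@(d*k)+T[:3,3]
E
python3 - <<'E'
from h import *
np.set_printoptions(precision=4,suppress=True)
ims=[]
for n in('top','side'):
    p=read_camera(n);ims.append(p['img'])
    print(n,np.array(p['world_from_camera']).round(3).tolist(),p['fx'])
    for t in('sieve_handle','sieve_floor','tray_rails','tray','stop_left','stop_right','cup','bottle','screwdriver'):
        for d in spotter.spot_point(p,t)[:3]:
            u,v=d['location'];print(t,round(d['p'],2),int(u),int(v),w(p,u,v))
    cv2.imwrite(f'pics/{n}0.png',p['img'])
s=readout.read_state();print(s['time'],R.from_rotvec(s['tcp_rot']).as_matrix(),s['wrist_force'])
E
```

```text
pics
top [[-0.005, -0.981, 0.194, 0.333], [-1.0, 0.001, -0.023, -0.035], [0.022, -0.194, -0.981, 1.212], [0.0, 0.0, 0.0, 1.0]] 406.16353514862357
sieve_handle 0.97 404 292 [ 0.2882 -0.276   0.1421]
sieve_handle 0.87 372 178 [ 0.6006 -0.2075  0.0993]
sieve_floor 0.81 369 182 [ 0.5869 -0.1991  0.0998]
sieve_floor 0.58 398 291 [ 0.2859 -0.2867  0.0099]
sieve_floor 0.57 373 177 [ 0.622  -0.2253  0.012 ]
tray_rails 0.86 234 186 [0.5969 0.1969 0.0024]
tray 0.95 238 191 [0.5836 0.185  0.0023]
tray 0.56 291 193 [0.5668 0.0227 0.0541]
stop_left 0.74 183 193 [0.5698 0.3386 0.033 ]
stop_right 0.67 293 189 [ 0.5889  0.0202 -0.0018]
cup 0.92 326 239 [ 0.4357 -0.0818  0.0037]
bottle 0.75 327 137 [ 0.7278 -0.0818  0.0758]
screwdriver 0.59 439 180 [ 0.6134 -0.4255  0.0164]
side [[0.993, -0.084, 0.08, 0.413], [-0.115, -0.593, 0.797, -1.165], [-0.02, -0.801, -0.598, 0.908], [0.0, 0.0, 0.0, 1.0]] 511.33533360982995
sieve_handle 0.9 357 227 [ 0.5966 -0.2091  0.0922]
sieve_handle 0.82 229 245 [ 0.2901 -0.2881  0.1419]
sieve_handle 0.27 381 244 [ 0.6606 -0.2065  0.0272]
sieve_floor 0.96 359 247 [ 0.6034 -0.2036  0.0193]
sieve_floor 0.94 237 282 [ 0.2929 -0.2769  0.0102]
tray_rails 0.6 331 156 [0.5902 0.2663 0.004 ]
tray 0.93 331 170 [0.5829 0.1875 0.0036]
tray 0.47 357 223 [ 0.5976 -0.2024  0.0988]
stop_left 0.49 325 141 [0.5802 0.3421 0.0214]
stop_right 0.86 338 200 [0.5799 0.022  0.006 ]
cup 0.58 285 228 [ 0.4201 -0.1025  0.022 ]
cup 0.48 372 246 [ 0.6358 -0.2095  0.0261]
bottle 0.7 403 218 [ 0.7398 -0.1153  0.0309]
screwdriver 0.91 384 321 [ 0.6175 -0.4431  0.0147]
screwdriver 0.46 338 202 [0.5813 0.0189 0.0012]
screwdriver 0.27 283 225 [ 0.4145 -0.1007  0.0299]
1.0 [[ 0.433   0.     -0.9014]
 [ 0.9014 -0.      0.433 ]
 [-0.     -1.     -0.    ]] [ 0.0532  0.0964 -0.7955]
```

```bash
python3 - <<'E'
from h import *
a=cv2.imread('pics/top0.png')[90:330,150:470];b=cv2.imread('pics/side0.png')[110:350,190:510]
cv2.imwrite('pics/both.png',np.vstack([cv2.resize(a,(760,570))]));cv2.imwrite('pics/s.png',cv2.resize(b,(760,570)))
E
```

```text
(no output)
```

View pics/both.png

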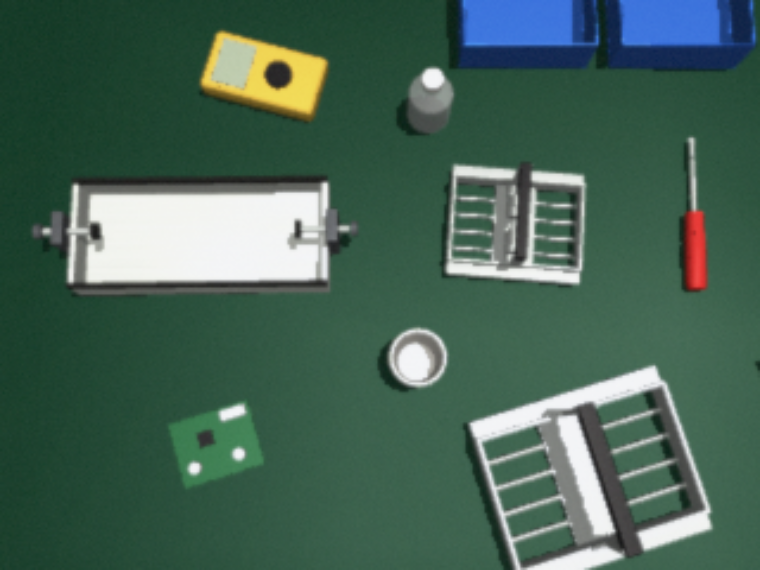

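View pics/s.png

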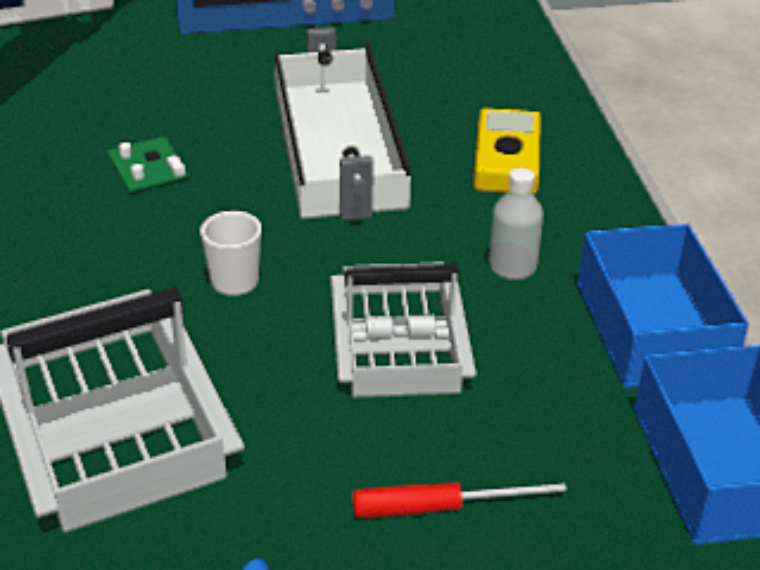

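Top view: the small loaded sieve's bar is at (372,178), the large empty look-alike's at (404,292) (the wrong one). The tray is at (238,190), and the stop pads are at about (190,187) and (275,187). The side view shows spacers in the small sieve only, so I choose (372,178). Next I measure the bar and the tray from depth.

```bash
cat >> h.py <<'E'
def cloud(p):
    z=p['range_z'];v,u=np.nonzero(z>0);k=z[v,u];T=np.array(p['world_from_camera'])
    return np.c_[(u-p['cx'])/p['fx']*k,(v-p['cy'])/p['fy']*k,k]@T[:3,:3].T+T[:3,3]
def box(P,lo,hi): return P[((P>lo)&(P<hi)).all(1)]
def rect(P):
    (c,s,a)=cv2.minAreaRect(P[:,:2].astype(np.float32)); return np.round(c,4),np.round(s,4),round(a,2),len(P),P[:,2].round(3)[[0]],np.median(P[:,2]).round(4)
E
python3 - <<'E'
from h import *
for n in('top','side'):
    p=read_camera(n);P=cloud(p)
    print(n,'bar',rect(box(P,[.5,-.32,.086],[.7,-.1,.11])))
    print('sieve walls/flange',rect(box(P,[.5,-.32,.015],[.7,-.1,.045])))
    r=box(P,[.48,.04,.05],[.68,.33,.07])
    print('rails',rect(r), 'lo',rect(r[r[:,0]<.56]),'hi',rect(r[r[:,0]>.61]))
    for nm,a in(('L',(.22,.31)),('R',(.05,.15))):
        q=box(P,[.55,a[0],.05],[.61,a[1],.09])
        if len(q):print('pad',nm,q.min(0).round(3),q.max(0).round(3),np.median(q,0).round(3),len(q))
    for t in('small0_center','large0_center'):
        for d in spotter.spot_point(p,t):
            u,v=d['location'];print(t,round(d['p'],2),int(u),int(v),w(p,u,v).round(3))
E
```

```text
top bar (array([ 0.6012, -0.2017]), array([0.0158, 0.118 ]), 84.49, 226, array([0.099]), np.float64(0.0993))
sieve walls/flange (array([ 0.6015, -0.2021]), array([0.1667, 0.142 ]), 84.93, 908, array([0.024]), np.float64(0.0263))
rails (array([0.5847, 0.1847]), array([0.139 , 0.2894]), 0.27, 633, array([0.062]), np.float64(0.0608)) lo (array([0.5196, 0.1859]), array([0.0077, 0.2865]), 0.67, 272, array([0.061]), np.float64(0.0605)) hi (array([0.6499, 0.1848]), array([0.0091, 0.2875]), 0.4, 303, array([0.062]), np.float64(0.0605))
pad L [0.572 0.308 0.055] [0.594 0.31  0.076] [0.583 0.31  0.067] 13
pad R [0.576 0.052 0.061] [0.593 0.071 0.079] [0.584 0.066 0.07 ] 36
small0_center 0.16 365 176 [ 0.623 -0.2    0.027]
large0_center 0.58 367 193 [ 0.557 -0.192  0.095]
large0_center 0.35 367 182 [ 0.604 -0.203  0.024]
side bar (array([ 0.6005, -0.2022]), array([0.0199, 0.1149]), 84.54, 361, array([0.103]), np.float64(0.0981))
sieve walls/flange (array([ 0.6005, -0.2015]), array([0.1736, 0.1404]), 85.56, 1229, array([0.043]), np.float64(0.0263))
rails (array([0.584 , 0.1854]), array([0.1378, 0.2903]), 0.49, 337, array([0.063]), np.float64(0.062)) lo (array([0.5191, 0.1835]), array([0.0374, 0.2916]), 7.17, 130, array([0.065]), np.float64(0.0624)) hi (array([0.6371, 0.1838]), array([0.2869, 0.0407]), 88.01, 169, array([0.063]), np.float64(0.0612))
pad L [0.573 0.303 0.055] [0.589 0.31  0.074] [0.583 0.308 0.068] 13
pad R [0.574 0.062 0.064] [0.595 0.076 0.079] [0.583 0.069 0.07 ] 33
small0_center 0.61 374 244 [ 0.643 -0.197  0.019]
large0_center 0.61 349 243 [ 0.579 -0.195  0.029]
```

>>> {"op": "jog_arm", "data": {
  "increments": [
    [0,0,0,0,-0.179,0,1],
    [0,0,0,0,-0.179,0,1],
    [-0.049,0,-0.024,0,0,0,0.7],
    [-0.049,0,-0.024,0,0,0,0.7],
    [-0.049,0,-0.024,0,0,0,0.7],
    [-0.049,0,-0.024,0,0,0,0.7],
    [-0.049,0,-0.024,0,0,0,0.7],
    [-0.049,0,-0.024,0,0,0,0.7],
    [-0.049,0,-0.024,0,0,0,0.7],
    [-0.049,0,-0.024,0,0,0,0.7]
  ]
}}

```text
time: 2.55
tool_pos: [0.4578, 0.1955, 0.2163]
tcp_rot: [-1.242, -1.163, 1.153]
wrist_force: [1.2, 0.2, 0.2]
width: 0.697
```

```bash
cat > st.py <<'E'
import sys
from h import *
np.set_printoptions(precision=4,suppress=True)
s=readout.read_state();M=R.from_rotvec(s['tcp_rot']).as_matrix();p=np.array(s['tool_pos'])
print(s['time'],p,'F',np.array(s['wrist_force']),'T',np.array(s['torque']),'w',s['width'],'xang',np.degrees(np.arctan2(M[1,0],M[0,0])),'y',M[:,1])
if len(sys.argv)>4:
    g=np.array(sys.argv[1:4],float);a=float(sys.argv[4])
    yaw=a-np.degrees(np.arctan2(M[1,0],M[0,0]));print('tool d',M.T@(g-p),'roty',-np.radians(yaw),'align',(R.from_matrix(M).inv()*R.from_matrix(np.c_[[np.cos(np.radians(a)),np.sin(np.radians(a)),0],[0,0,-1],[-np.sin(np.radians(a)),np.cos(np.radians(a)),0]])).as_rotvec())
E
python3 st.py 0.601 -0.202 0.19 84.8
```

```text
2.55 [0.4578 0.1955 0.2163] F [1.1953 0.2424 0.2386] T [-0.0031 -0.0229 -0.0184] w 0.6969208922943819 xang 86.0250413895971 y [ 0.0051  0.0031 -1.    ]
tool d [-0.3867  0.0258 -0.1703] roty 0.02138100572167617 align [0.0048 0.0214 0.0035]
```

>>> {"op": "jog_arm", "data": {
  "increments": [
    [-0.047,0.003,-0.021,0.0048,0.021,0.0035,0.6],
    [-0.048,0.003,-0.021,0,0,0,0.6],
    [-0.048,0.003,-0.021,0,0,0,0.6],
    [-0.048,0.003,-0.021,0,0,0,0.6],
    [-0.048,0.003,-0.021,0,0,0,0.6],
    [-0.048,0.003,-0.021,0,0,0,0.6],
    [-0.048,0.003,-0.021,0,0,0,0.6],
    [-0.03,0.003,-0.015,0,0,0,0.6],
    [-0.015,0,-0.008,0,0,0,0.6],
    [0,0,0,0,0,0,0.6]
  ]
}}

```text
time: 3.8
tool_pos: [0.5982, -0.2152, 0.1946]
tcp_rot: [-1.258, -1.143, 1.133]
wrist_force: [-0.1, 0.9, -0.1]
width: 0.603
```

```bash
python3 st.py 0.601 -0.202 0.087 84.8
```

```text
3.8 [ 0.5982 -0.2152  0.1946] F [-0.1296  0.9082 -0.0717] T [0.0301 0.0345 0.028 ] w 0.6032195600591957 xang 84.43862874332382 y [ 0.0076  0.001  -1.    ]
tool d [ 0.0133  0.1076 -0.0007] roty -0.006307118251068865 align [ 0.0075 -0.0063  0.0017]
```

>>> {"op": "jog_arm", "data": {
  "increments": [
    [0.0133,0,-0.001,0.0075,-0.006,0.0017,0.6],
    [0,0.015,0,0,0,0,0.6],
    [0,0.025,0,0,0,0,0.6],
    [0,0.025,0,0,0,0,0.6],
    [0,0.02,0,0,0,0,0.6],
    [0,0.013,0,0,0,0,0.5],
    [0,0.008,0,0,0,0,0.4],
    [0,0,0,0,0,0,0.4]
  ],
  "force": 70
}}

```text
time: 4.8
tool_pos: [0.5992, -0.1922, 0.0832]
tcp_rot: [-1.244, -1.149, 1.149]
wrist_force: [-1.6, 0.7, -0.0]
width: 0.403
```

```bash
python3 st.py 0.601 -0.202 0.087 84.8; python3 - <<'E'
from h import *
p=read_camera('side');cv2.imwrite('pics/g.png',cv2.resize(p['img'][160:300,260:460],(800,560),interpolation=cv2.INTER_CUBIC))
p=read_camera('top');P=cloud(p);T=p['img']
print(rect(box(P,[.5,-.32,.018],[.7,-.1,.045])))
E
```

```text
4.8 [ 0.5992 -0.1922  0.0832] F [-1.5531  0.6915 -0.0231] T [ 0.0121  0.0026 -0.0028] w 0.4025044240589864 xang 85.34356920825115 y [-0.0018  0.0018 -1.    ]
tool d [-0.0096 -0.0038 -0.0026] roty 0.00948707239644141 align [-0.0019  0.0095  0.0017]
(array([ 0.6091, -0.2028]), array([0.1663, 0.1234]), 84.88, 112, array([0.021]), np.float64(0.0323))
```

View pics/g.png

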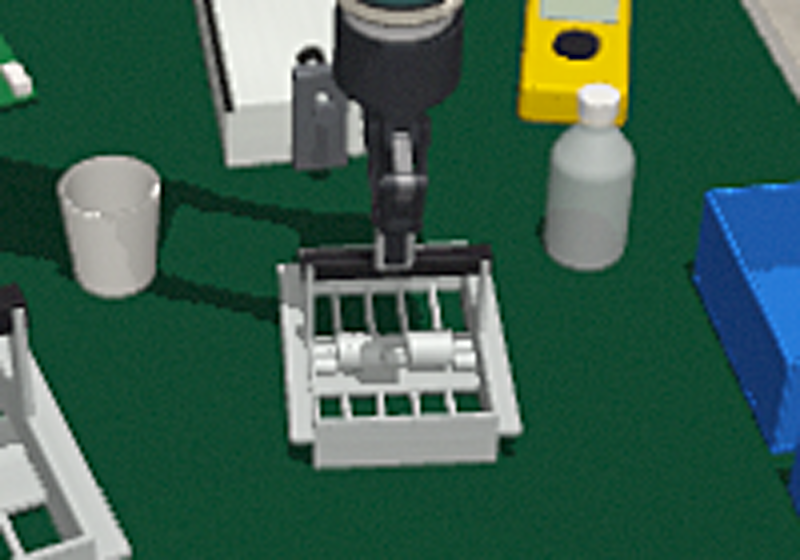

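The fingers straddle the bar, about 10 mm too far to +y. I correct that, then close.

>>> {"op": "jog_arm", "data": {
  "increments": [
    [-0.0095,-0.003,-0.0026,-0.002,0.0095,0.0017,0.4],
    [0,0,0,0,0,0,0.4],
    [0,0,0,0,0,0,0.4]
  ]
}}

```text
time: 5.28
tool_pos: [0.6038, -0.2042, 0.0902]
tcp_rot: [-1.258, -1.145, 1.14]
wrist_force: [-0.1, 0.0, -0.4]
width: 0.399
```

```bash
python3 st.py 0.601 -0.202 0.087 84.8
```

```text
5.275 [ 0.6038 -0.2042  0.0902] F [-0.0692  0.0234 -0.4275] T [-0.0304 -0.0126 -0.0087] w 0.3993569696962782 xang 84.71491082162076 y [ 0.0064 -0.0027 -1.    ]
tool d [0.002  0.0032 0.003 ] roty -0.0014850863205344213 align [ 0.0066 -0.0015 -0.0021]
```

>>> {"op": "jog_arm", "data": {
  "increments": [
    [0.0018,0.0028,0.0025,0.006,-0.0015,-0.002,0.4],
    [0,0,0,0,0,0,0.3],
    [0,0,0,0,0,0,0.2],
    [0,0,0,0,0,0,0.1],
    [0,0,0,0,0,0,0.1],
    [0,0,0,0,0,0,0.1]
  ],
  "force": 70
}}

```text
time: 6.02
tool_pos: [0.6012, -0.2018, 0.0871]
tcp_rot: [-1.25, -1.142, 1.142]
wrist_force: [-0.1, -0.2, -0.6]
width: 0.106
```

```bash
python3 st.py 0.601 -0.202 0.22 84.8
```

```text
6.025 [ 0.6012 -0.2018  0.0871] F [-0.0755 -0.1787 -0.6465] T [ 0.0227 -0.0162 -0.0368] w 0.10568049570276898 xang 84.81273044169723 y [-0.      0.0003 -1.    ]
tool d [-0.0002 -0.1329  0.0002] roty 0.00022218812284982754 align [-0.      0.0002  0.0003]
```

>>> {"op": "jog_arm", "data": {
  "increments": [
    [0,0,0,0,0,0,0],
    [0,0,0,0,0,0,0],
    [0,0,0,0,0,0,0]
  ],
  "force": 70
}}

```text
time: 6.4
tool_pos: [0.6012, -0.2018, 0.0872]
tcp_rot: [-1.25, -1.142, 1.142]
wrist_force: [-1.0, 1.2, 1.1]
width: 0.002
```

```bash
python3 st.py 0.601 -0.202 0.22 84.8
```

```text
6.4 [ 0.6012 -0.2018  0.0872] F [-0.9977  1.1815  1.0639] T [ 0.0486  0.0482 -0.0211] w 0.0016486524682557736 xang 84.81718363031514 y [ 0.      0.0002 -1.    ]
tool d [-0.0002 -0.1328  0.0002] roty 0.00029991092644479346 align [0.     0.0003 0.0002]
```

```bash
python3 - <<'E'
from h import *
p=read_camera('side');cv2.imwrite('pics/g2.png',cv2.resize(p['img'][160:300,260:460],(800,560),interpolation=cv2.INTER_CUBIC))
P=cloud(p);print(rect(box(P,[.5,-.32,.018],[.7,-.1,.045])))
for a in((.55,.59),(.615,.65)):
    q=box(P,[a[0],-.3,.08],[a[1],-.12,.11]);print(q.min(0).round(4),q.max(0).round(4),np.median(q,0).round(4))
E
```

```text
(array([ 0.6008, -0.2023]), array([0.171 , 0.1407]), 85.36, 1109, array([0.038]), np.float64(0.0267))
[ 0.5502 -0.2107  0.0842] [ 0.5899 -0.1901  0.1076] [ 0.57   -0.2039  0.0982]
[ 0.6155 -0.2179  0.0836] [ 0.6495 -0.1949  0.1047] [ 0.6324 -0.2087  0.0983]
```

View pics/g2.png

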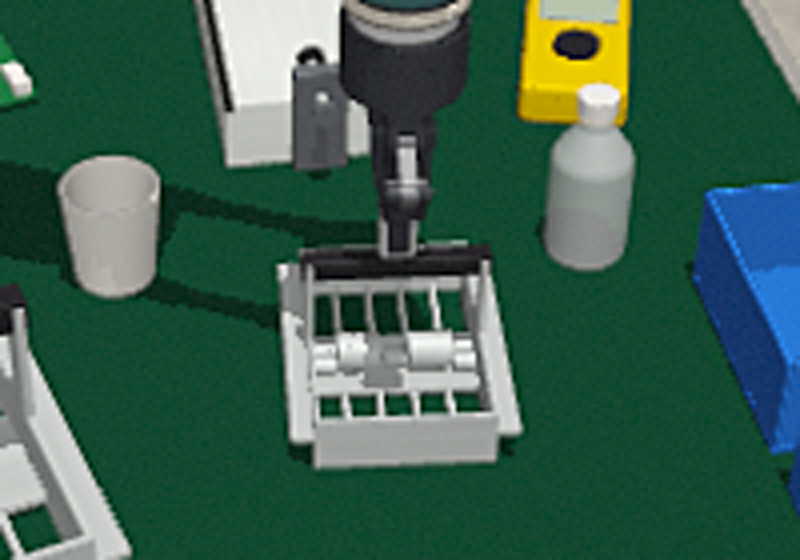

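```bash
python3 - <<'E'
from h import *
p=read_camera('side')
for v in range(206,236,2): print(v,w(p,359,v).round(4),p['img'][v,359],'|',w(p,345,v).round(4),p['img'][v,345])
print(bot.finger_overhang)
E
```

```text
206 [ 0.5888 -0.2554  0.1958] [81 76 76] | [ 0.5966 -0.001   0.0011] [49 74 15]
208 [ 0.5881 -0.26    0.1936] [91 86 87] | [ 5.954e-01 -8.700e-03 -3.000e-04] [49 74 15]
210 [ 0.5881 -0.2607  0.1884] [43 40 41] | [ 0.5936 -0.0208  0.002 ] [49 73 20]
212 [ 0.5902 -0.2505  0.1744] [34 29 27] | [ 0.5924 -0.0287  0.001 ] [49 72 16]
214 [ 0.5938 -0.2326  0.154 ] [42 39 39] | [ 5.913e-01 -3.590e-02 -5.000e-04] [51 77 20]
216 [ 0.5975 -0.2141  0.1328] [44 41 40] | [ 5.898e-01 -4.600e-02  3.000e-04] [26 41 14]
218 [ 0.5977 -0.2139  0.1264] [45 42 41] | [ 0.5879 -0.058   0.0028] [28 41  5]
220 [ 0.5983 -0.2116  0.1183] [44 36 37] | [ 0.5869 -0.0647  0.0011] [26 40  4]
222 [ 0.5985 -0.2114  0.1118] [29 28 26] | [ 0.5668 -0.1924  0.0999] [60 63 58]
224 [ 0.5994 -0.2077  0.1023] [76 75 74] | [ 0.5656 -0.2004  0.1002] [41 36 39]
226 [ 0.5996 -0.2072  0.0954] [22 22 23] | [ 0.565  -0.2044  0.0972] [43 41 41]
228 [ 0.5996 -0.2083  0.09  ] [17 16 14] | [ 0.5649 -0.2056  0.0917] [30 30 28]
230 [ 0.6163 -0.1231  0.01  ] [134 138 134] | [ 0.5786 -0.1192  0.0112] [147 150 147]
232 [ 0.6165 -0.1232  0.003 ] [119 124 117] | [ 0.5788 -0.1185  0.0034] [153 154 153]
234 [ 0.615  -0.1317  0.0033] [88 92 84] | [ 0.5778 -0.125   0.002 ] [25 37  4]
0.014
```

The fingertips read z≈0.102 against the bar's top at 0.100, and the width is 0. So the jaws shut just above the bar, and the tips really sit about 28 mm higher than the TCP figure suggests. I reopen and go 26 mm lower. That clears the spacers on either reading.

>>> {"op": "jog_arm", "data": {
  "increments": [
    [0,-0.004,0,0,0,0,0.4],
    [0,0,0,0,0,0,0.4],
    [0,0,0,0,0,0,0.4],
    [0,0.01,0,0,0,0,0.4],
    [0,0.01,0,0,0,0,0.4],
    [0,0.008,0,0,0,0,0.4],
    [0,0,0,0,0,0,0.4]
  ]
}}

```text
time: 7.38
tool_pos: [0.6004, -0.2015, 0.0605]
tcp_rot: [-1.249, -1.141, 1.142]
wrist_force: [-1.2, 0.2, 0.1]
width: 0.399
```

```bash
python3 st.py 0.601 -0.202 0.060 84.8;  python3 - <<'E'
from h import *
p=read_camera('side')
for v in range(214,242,2): print(v,w(p,359,v).round(4),p['img'][v,359])
cv2.imwrite('pics/g3.png',cv2.resize(p['img'][160:300,260:460],(800,560),interpolation=cv2.INTER_CUBIC))
E
```

```text
7.375 [ 0.6004 -0.2015  0.0605] F [-1.1991  0.209   0.1481] T [-0.0303  0.0451  0.0136] w 0.3986005559497108 xang 84.81200498634074 y [-0.0015  0.0009 -1.    ]
tool d [-0.0004  0.0005 -0.0006] roty 0.00020952653830288772 align [-0.0016  0.0002  0.0007]
214 [ 0.588  -0.2628  0.1784] [118 115 116]
216 [ 0.5875 -0.266   0.1752] [85 80 78]
218 [ 0.5875 -0.2668  0.1699] [47 42 44]
220 [ 0.5886 -0.2618  0.1599] [46 45 44]
222 [ 0.5893 -0.2586  0.1512] [39 36 37]
224 [ 0.5917 -0.2469  0.1353] [47 42 38]
226 [ 0.5917 -0.2481  0.1302] [52 50 48]
228 [ 0.5953 -0.2302  0.1087] [33 28 30]
230 [ 0.5954 -0.2304  0.1025] [44 45 40]
232 [ 0.5953 -0.2319  0.0974] [45 41 37]
234 [ 0.5958 -0.2301  0.0894] [45 40 41]
236 [ 0.5971 -0.2242  0.0777] [ 99 105  96]
238 [ 0.6123 -0.147   0.0025] [62 70 59]
240 [ 0.6108 -0.1555  0.003 ] [36 46 22]
```

View pics/g3.png

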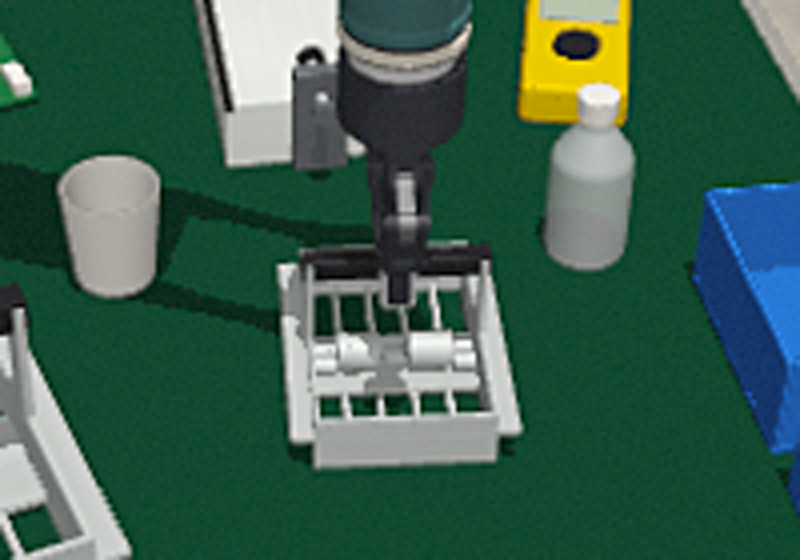

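The tips now stand below the bar on both sides, at z≈0.078. Closing.

>>> {"op": "jog_arm", "data": {
  "increments": [
    [0,0,0,0,0,0,0.3],
    [0,0,0,0,0,0,0.22],
    [0,0,0,0,0,0,0.17],
    [0,0,0,0,0,0,0.1],
    [0,0,0,0,0,0,0.1],
    [0,0,0,0,0,0,0]
  ],
  "force": 80
}}

```text
time: 8.18
tool_pos: [0.6014, -0.2016, 0.0619]
tcp_rot: [-1.251, -1.143, 1.142]
wrist_force: [1.2, 1.3, 0.3]
width: 0.148
```

```bash
python3 st.py 0.601 -0.202 0.180 84.8
```

```text
8.175 [ 0.6014 -0.2016  0.0619] F [1.2113 1.2805 0.3207] T [0.0615 0.0112 0.0136] w 0.14816008787274293 xang 84.81215600287628 y [ 0.0006  0.0004 -1.    ]
tool d [-0.0004 -0.1181  0.0003] roty 0.00021216227407301293 align [0.0006 0.0002 0.0004]
```

>>> {"op": "jog_arm", "data": {
  "increments": [
    [0,-0.003,0,0,0,0,0],
    [0,-0.006,0,0,0,0,0],
    [0,-0.01,0,0,0,0,0],
    [0,-0.014,0,0,0,0,0],
    [0,-0.016,0,0,0,0,0],
    [0,-0.016,0,0,0,0,0],
    [0,-0.016,0,0,0,0,0],
    [0,-0.014,0,0,0,0,0],
    [0,-0.01,0,0,0,0,0],
    [0,-0.005,0,0,0,0,0]
  ],
  "force": 80
}}

```text
time: 9.43
tool_pos: [0.5996, -0.2013, 0.1776]
tcp_rot: [-1.247, -1.14, 1.143]
wrist_force: [-0.6, -0.7, -5.3]
width: 0.148
```

```bash
python3 st.py 0.584 0.182 0.180 90.4;  python3 - <<'E'
from h import *
p=read_camera('side');T=np.array(p['world_from_camera'])
cv2.imwrite('pics/g4.png',cv2.resize(p['img'][140:280,260:460],(800,560),interpolation=cv2.INTER_CUBIC))
q=read_camera('top');P=cloud(q);print(rect(box(P,[.48,-.0,.05],[.68,.4,.07])))
b=box(P,[.56,.18,.055],[.605,.4,.1]);print('L',np.sort(b[:,1])[:12].round(3))
b=box(P,[.56,-.05,.055],[.605,.18,.1]);print('R',np.sort(b[:,1])[::-1][:12].round(3))
for t in('small0_center',):
  for d in spotter.spot_point(p,t):print(t,d['p'],d['location'])
E
```

```text
9.425 [ 0.5996 -0.2013  0.1776] F [-0.5959 -0.6525 -5.3149] T [-0.0013 -0.04    0.022 ] w 0.14805842619858195 xang 84.80734291727559 y [-0.0033  0.0014 -1.    ]
tool d [ 0.3803 -0.0018  0.0502] roty -0.09761028002852193 align [-0.0033 -0.0976  0.0013]
(array([0.5843, 0.194 ]), array([0.1377, 0.3827]), 0.39, 930, array([0.062]), np.float64(0.0606))
L [0.309 0.309 0.309 0.309 0.309 0.309 0.309 0.309 0.31  0.31  0.31  0.31 ]
R [0.072 0.072 0.071 0.071 0.071 0.071 0.071 0.069 0.068 0.068 0.068 0.068]
```

View pics/g4.png

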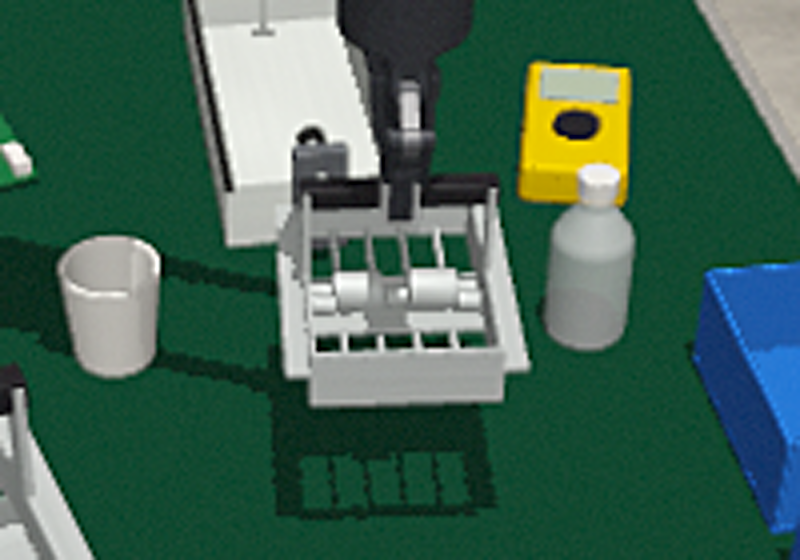

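Sieve level; all spacers still on the middle plate at crop (310–480, 290). Now the slow carry.

>>> {"op": "jog_arm", "data": {
  "increments": [
    [0.002,0,0.001,0.001,-0.016,0,0],
    [0.004,0,0.001,0.001,-0.016,0,0],
    [0.007,0,0.002,0,-0.016,0,0],
    [0.01,0,0.002,0,-0.016,0,0],
    [0.013,0,0.002,0,-0.016,0,0],
    [0.015,0,0.001,0,-0.016,0,0],
    [0.017,0,0.001,0,0,0,0],
    [0.018,0,0.001,0,0,0,0],
    [0.018,0,0.001,0,0,0,0],
    [0.018,0,0.001,0,0,0,0]
  ]
}}

```text
time: 10.82
tool_pos: [0.5845, -0.0691, 0.1748]
tcp_rot: [-1.192, -1.213, 1.219]
wrist_force: [-0.0, -0.1, -5.9]
width: 0.143
```

```bash
python3 st.py 0.5845 0.19 0.180 90.4
```

```text
10.825 [ 0.5845 -0.0691  0.1748] F [-0.0087 -0.0514 -5.8546] T [ 0.0309  0.0008 -0.0244] w 0.14291384844848043 xang 90.68852394769675 y [-0.0103  0.0048 -0.9999]
tool d [ 0.2591 -0.004  -0.0031] roty 0.005035692858160121 align [-0.0102  0.0051  0.0049]
```

>>> {"op": "jog_arm", "data": {
  "increments": [
    [0.018,-0.001,0,-0.002,0.001,0.001,0],
    [0.018,-0.001,0,-0.002,0.001,0.001,0],
    [0.018,0,0,-0.002,0.001,0.001,0],
    [0.018,0,0,-0.001,0,0.001,0],
    [0.018,0,0,0,0,0,0],
    [0.018,0,0,0,0,0,0],
    [0.018,0,0,0,0,0,0],
    [0.017,0,0,0,0,0,0],
    [0.016,0,0,0,0,0,0],
    [0.015,0,0,0,0,0,0]
  ]
}}

```text
time: 12.08
tool_pos: [0.5826, 0.1177, 0.1772]
tcp_rot: [-1.203, -1.215, 1.217]
wrist_force: [0.6, 0.1, -5.7]
width: 0.146
```

```bash
python3 st.py 0.5845 0.19 0.180 90.4
```

```text
12.075 [0.5826 0.1177 0.1772] F [ 0.5856  0.0547 -5.6711] T [-0.0533 -0.0425  0.0984] w 0.14585458164428197 xang 90.54470531929543 y [-0.0023  0.0006 -1.    ]
tool d [ 0.0722 -0.0027 -0.0025] roty 0.0025255842668548602 align [-0.0023  0.0025  0.0006]
```

>>> {"op": "jog_arm", "data": {
  "increments": [
    [0.013,0,0,0,0.001,0,0],
    [0.012,0,-0.001,0,0.001,0,0],
    [0.011,0,-0.001,0,0,0,0],
    [0.009,0,0,0,0,0,0],
    [0.007,0,0,0,0,0,0],
    [0.006,0,0,0,0,0,0],
    [0.005,0,0,0,0,0,0],
    [0.003,0,0,0,0,0,0],
    [0.001,0,0,0,0,0,0],
    [0,0,0,0,0,0,0]
  ]
}}

```text
time: 13.32
tool_pos: [0.5843, 0.1893, 0.177]
tcp_rot: [-1.204, -1.213, 1.216]
wrist_force: [0.0, 0.1, -6.7]
width: 0.146
```

```bash
python3 st.py 0.5845 0.19 0.112 90.4;python3 - <<'E'
from h import *
for n in('side','top'):
  p=read_camera(n);P=cloud(p)
  s=box(P,[.48,.05,.12],[.69,.33,.155]);print(n,'flange/walls',rect(s))
  for a in((.53,.575),(.6,.64)):
    q=box(P,[a[0],.1,.19],[a[1],.3,.22]);print('bar',q.min(0).round(4),q.max(0).round(4),np.median(q,0).round(4))
  if n=='side':cv2.imwrite('pics/g5.png',cv2.resize(p['img'][70:250,230:470],(800,600),interpolation=cv2.INTER_CUBIC))
E
```

```text
13.325 [0.5843 0.1893 0.177 ] F [ 0.049   0.0889 -6.6811] T [ 0.016  -0.0147 -0.0254] w 0.14642382183069638 xang 90.43481944524059 y [-0.0025 -0.0005 -1.    ]
tool d [ 0.0008  0.065  -0.0004] roty 0.0006077139631661007 align [-0.0025  0.0006 -0.0005]
side flange/walls (array([0.5834, 0.1893]), array([0.1405, 0.1805]), 0.77, 1383, array([0.153]), np.float64(0.138))
bar [0.5301 0.1727 0.1914] [0.5748 0.196  0.2197] [0.5517 0.1827 0.2113]
bar [0.6003 0.1745 0.1904] [0.6393 0.1991 0.2187] [0.6213 0.1848 0.2108]
top flange/walls (array([0.5833, 0.1883]), array([0.1396, 0.1673]), 0.74, 871, array([0.145]), np.float64(0.1386))
bar [0.5733 0.1756 0.1992] [0.5749 0.1766 0.217 ] [0.574  0.1763 0.2129]
bar [0.6388 0.1807 0.1914] [0.6399 0.1807 0.204 ] [0.6394 0.1807 0.1977]
```

View pics/g5.png

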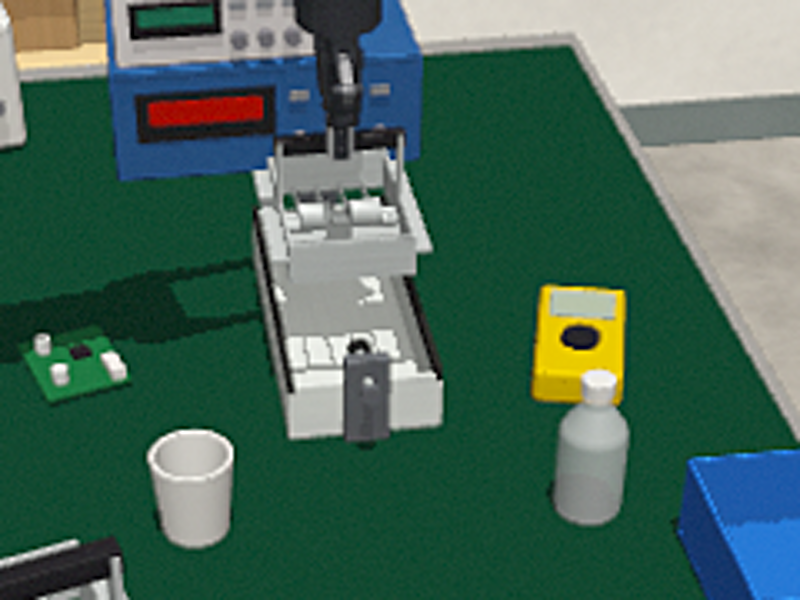

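The sieve is centred over the tray to about 1 mm. Lowering.

>>> {"op": "jog_arm", "data": {
  "increments": [
    [0,0.005,-0.0007,-0.002,0.001,0,0],
    [0,0.009,0,0,0,0,0],
    [0,0.011,0,0,0,0,0],
    [0,0.011,0,0,0,0,0],
    [0,0.011,0,0,0,0,0],
    [0,0.008,0,0,0,0,0],
    [0,0.006,0,0,0,0,0],
    [0,0.004,0,0,0,0,0],
    [0,0.002,0,0,0,0,0],
    [0,0,0,0,0,0,0]
  ]
}}

```text
time: 14.68
tool_pos: [0.5845, 0.1886, 0.1042]
tcp_rot: [-1.206, -1.212, 1.215]
wrist_force: [-0.5, -0.3, -5.6]
width: 0.144
```

```bash
python3 st.py 0.5845 0.19 0.101 90.4
```

```text
14.675 [0.5845 0.1886 0.1042] F [-0.5197 -0.2856 -5.5767] T [0.0021 0.0022 0.0147] w 0.14385468503290882 xang 90.33392674394666 y [-0.002 -0.001 -1.   ]
tool d [0.0014 0.0032 0.    ] roty -0.0011531958656441138 align [-0.002  -0.0012 -0.001 ]
```

>>> {"op": "jog_arm", "data": {
  "increments": [
    [0,0.0012,0,-0.002,-0.001,-0.001,0],
    [0,0.001,0,0,0,0,0],
    [0,0.001,0,0,0,0,0],
    [0,0,0,0,0,0,0]
  ]
}}

```text
time: 15.18
tool_pos: [0.5853, 0.1888, 0.102]
tcp_rot: [-1.207, -1.216, 1.213]
wrist_force: [0.5, -1.0, -6.2]
width: 0.145
```

```bash
python3 st.py 0.5845 0.19 0.101 90.4
```

```text
15.175 [0.5853 0.1888 0.102 ] F [ 0.4694 -0.9657 -6.1813] T [-0.0079  0.026   0.0424] w 0.14484698057348783 xang 90.3976693608178 y [ 0.0021  0.0006 -1.    ]
tool d [0.0012 0.001  0.0008] roty -4.067732740545941e-05 align [ 0.0021 -0.      0.0005]
```

>>> {"op": "jog_arm", "data": {
  "increments": [
    [0,0.0012,0,0.001,0,0,0],
    [0,0.001,0,0,0,0,0],
    [0,0,0,0,0,0,0]
  ]
}}

```text
time: 15.55
tool_pos: [0.5855, 0.1888, 0.1007]
tcp_rot: [-1.207, -1.216, 1.213]
wrist_force: [-0.4, 0.0, -3.1]
width: 0.149
```

```bash
python3 st.py 0.5845 0.19 0.101 90.4
```

```text
15.55 [0.5855 0.1888 0.1007] F [-0.3603  0.0211 -3.0632] T [-0.1004  0.226   0.0058] w 0.1487120129605328 xang 90.39714524207035 y [ 0.0015  0.0007 -1.    ]
tool d [ 0.0012 -0.0003  0.001 ] roty -4.982492521988392e-05 align [ 0.0015 -0.0001  0.0007]
```

Contact: the rails carry about 3 N. I settle a little more, then feel for the left stop.

>>> {"op": "jog_arm", "data": {
  "increments": [
    [0,0.0007,0,0.001,0,0,0],
    [0.006,0,0.0005,0,0,0,0],
    [0.008,0,0.0003,0,0,0,0],
    [0.006,0,0,0,0,0,0],
    [0.003,0,0,0,0,0,0]
  ]
}}

```text
time: 16.18
tool_pos: [0.5856, 0.2131, 0.1008]
tcp_rot: [-1.208, -1.217, 1.213]
wrist_force: [-0.2, -1.2, -3.8]
width: 0.147
```

```bash
python3 st.py 0.5845 0.226 0.1000 90.4
```

```text
16.175 [0.5856 0.2131 0.1008] F [-0.2376 -1.1562 -3.8291] T [-0.204   0.0907  0.0382] w 0.14687710637135837 xang 90.40129906037858 y [ 0.0027  0.0004 -1.    ]
tool d [0.0129 0.0008 0.001 ] roty 2.267288078826743e-05 align [0.0027 0.     0.0003]
```

>>> {"op": "jog_arm", "data": {
  "increments": [
    [0.004,0.0008,0.0005,0.002,0,0,0],
    [0.003,0,0,0,0,0,0],
    [0.002,0,0,0,0,0,0],
    [0,0,0,0,0,0,0]
  ]
}}

```text
time: 16.68
tool_pos: [0.5855, 0.2229, 0.1004]
tcp_rot: [-1.207, -1.216, 1.214]
wrist_force: [-0.2, -0.2, -1.8]
width: 0.143
```

```bash
python3 st.py 0.5845 0.226 0.1000 90.4
```

```text
16.675 [0.5855 0.2229 0.1004] F [-0.217  -0.1825 -1.8212] T [-0.1817  0.0832  0.0044] w 0.14278719387409886 xang 90.43132144751355 y [ 0.0016  0.0002 -1.    ]
tool d [0.0031 0.0004 0.0009] roty 0.0005466623856020064 align [0.0016 0.0005 0.0001]
```

>>> {"op": "jog_arm", "data": {
  "increments": [
    [0.003,0,0.0004,0.001,0,0,0],
    [0.002,0,0,0,0,0,0],
    [0,0,0,0,0,0,0]
  ]
}}

```text
time: 17.05
tool_pos: [0.5851, 0.2277, 0.1004]
tcp_rot: [-1.206, -1.215, 1.215]
wrist_force: [0.0, -2.0, -2.7]
width: 0.148
```

```bash
python3 st.py 0.5845 0.226 0.1000 90.4
```

```text
17.05 [0.5851 0.2277 0.1004] F [ 0.0457 -2.0312 -2.7273] T [-0.3697 -0.0427  0.0072] w 0.1477920226129232 xang 90.42126813339475 y [ 0.0006 -0.0004 -1.    ]
tool d [-0.0017  0.0004  0.0006] roty 0.0003711989534915987 align [ 0.0006  0.0004 -0.0004]
```

>>> {"op": "jog_arm", "data": {
  "increments": [
    [0.002,0,0,0,0,0,0],
    [0,0,0,0,0,0,0]
  ]
}}

```text
time: 17.3
tool_pos: [0.5851, 0.2277, 0.1006]
tcp_rot: [-1.209, -1.213, 1.217]
wrist_force: [0.1, -0.6, -3.1]
width: 0.141
```

```bash
python3 st.py 0.5845 0.226 0.1000 90.4
```

```text
17.3 [0.5851 0.2277 0.1006] F [ 0.1496 -0.6279 -3.1163] T [-0.0258  0.     -0.0227] w 0.1408714381924437 xang 90.43024274983472 y [ 0.0002 -0.0039 -1.    ]
tool d [-0.0017  0.0006  0.0006] roty 0.0005278355594727104 align [ 0.0002  0.0005 -0.0039]
```

>>> {"op": "jog_arm", "data": {
  "increments": [
    [0.003,0,0,0,0,-0.002,0],
    [0,0,0,0,0,0,0]
  ]
}}

```text
time: 17.55
tool_pos: [0.5851, 0.2278, 0.1009]
tcp_rot: [-1.21, -1.212, 1.22]
wrist_force: [0.1, -1.4, -3.8]
width: 0.145
```

```bash
python3 st.py 0.5845 0.226 0.1000 90.4
```

```text
17.55 [0.5851 0.2278 0.1009] F [ 0.0819 -1.3987 -3.8062] T [-0.056   0.0016  0.0444] w 0.14479647965972406 xang 90.4610500256813 y [-0.0003 -0.0067 -1.    ]
tool d [-0.0018  0.0009  0.0006] roty 0.0010655239565657256 align [-0.0003  0.0011 -0.0067]
```

>>> {"op": "jog_arm", "data": {
  "increments": [
    [0.003,0.0005,0,0,0,-0.004,0]
  ]
}}

```text
time: 17.68
tool_pos: [0.5852, 0.2283, 0.1008]
tcp_rot: [-1.21, -1.212, 1.221]
wrist_force: [-1.1, -14.7, 5.5]
width: 0.143
```

```bash
python3 st.py 0.5845 0.226 0.1000 90.4;python3 -c "
from h import *
s=readout.read_state();print(np.round(s['q'],3),np.round(s['joint_vel'],3))"
```

```text
17.675 [0.5852 0.2283 0.1008] F [ -1.1456 -14.6925   5.4729] T [-2.5084  0.1406  0.0193] w 0.1431414108916555 xang 90.51629342579707 y [-0.0005 -0.0072 -1.    ]
tool d [-0.0023  0.0008  0.0007] roty 0.00202970317858254 align [-0.0006  0.002  -0.0072]
[ 0.336  0.271  1.816 -0.008  1.057 -1.24 ] [ 0.005  0.005 -0.006 -0.006  0.01  -0.   ]
```

>>> {"op": "jog_arm", "data": {
  "increments": [
    [0,0,0,0,0,0,0]
  ]
}}

```text
time: 17.8
tool_pos: [0.5852, 0.2278, 0.1009]
tcp_rot: [-1.21, -1.211, 1.222]
wrist_force: [-1.1, -1.5, -3.7]
width: 0.147
```

```bash
python3 st.py 0.5845 0.226 0.1000 90.4;python3 - <<'E'
from h import *
p=read_camera('side');q=read_camera('top')
for n,c in(('side',p),('top',q)):
  P=cloud(c)
  s=box(P,[.48,.05,.06],[.69,.34,.108]);print(n,rect(s))
  for a in((.51,.525),(.645,.66)):
    b=box(P,[a[0],.02,.064],[a[1],.4,.09]);print('flange y',b[:,1].min().round(4),b[:,1].max().round(4),np.median(b[:,2]).round(4),len(b))
a=cv2.resize(p['img'][95:215,280:400],(400,400),interpolation=cv2.INTER_CUBIC);b=cv2.resize(q['img'][140:240,160:310],(600,400),interpolation=cv2.INTER_CUBIC)
cv2.imwrite('pics/g6.png',cv2.resize(np.hstack([a,b]),(800,320)))
E
```

```text
17.8 [0.5852 0.2278 0.1009] F [-1.089  -1.5469 -3.6956] T [-0.0322  0.0276  0.0575] w 0.14698162278847077 xang 90.49558002158622 y [-0.0007 -0.0077 -1.    ]
tool d [-0.0018  0.0009  0.0008] roty 0.0016681860758067134 align [-0.0007  0.0017 -0.0077]
side (array([0.5848, 0.1958]), array([0.1404, 0.2871]), 0.58, 859, array([0.076]), np.float64(0.0669))
flange y 0.0349 0.3006 0.0657 74
flange y 0.0378 0.3113 0.0659 58
top (array([0.5848, 0.1825]), array([0.2639, 0.1401]), 89.54, 617, array([0.107]), np.float64(0.0659))
flange y 0.1444 0.2214 0.0655 46
flange y 0.0438 0.2267 0.0656 54
```

View pics/g6.png

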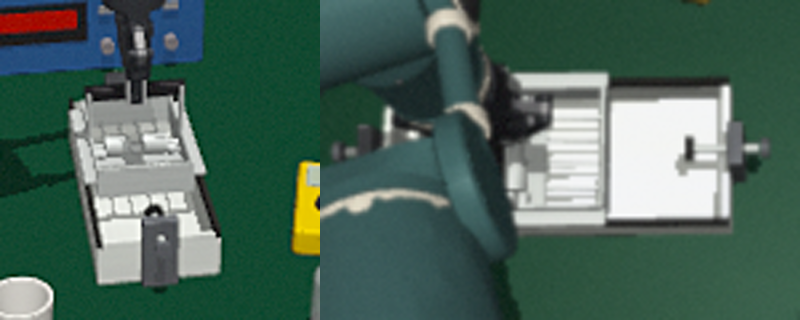

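The sieve sits flat and its far wall is at the left pad (y≈0.31, as measured earlier). The hold rows relaxed the force between pushes, so I back off, level it and feel again with single rows.

>>> {"op": "jog_arm", "data": {
  "increments": [
    [-0.004,-0.0005,0,0,0,0,0],
    [-0.004,0,0.0005,-0.001,0.001,-0.004,0],
    [0,0,0,0,0,-0.004,0],
    [0,0,0,0,0,0,0]
  ]
}}

```text
time: 18.4
tool_pos: [0.5845, 0.222, 0.1008]
tcp_rot: [-1.202, -1.218, 1.212]
wrist_force: [0.6, 0.4, -3.1]
width: 0.144
```

```bash
python3 st.py 0.5845 0.226 0.1000 90.4
```

```text
18.4 [0.5845 0.222  0.1008] F [ 0.5502  0.3968 -3.0631] T [-0.1572 -0.0678 -0.0079] w 0.1435565304673097 xang 90.46249556016531 y [ 0.0004  0.0044 -1.    ]
tool d [ 0.004   0.0008 -0.0001] roty 0.0010907532927627451 align [0.0004 0.0011 0.0044]
```

>>> {"op": "jog_arm", "data": {
  "increments": [
    [0.002,0.0003,0,0,0,0.003,0],
    [0.002,0,0,0,0,0,0]
  ]
}}

```text
time: 18.65
tool_pos: [0.5844, 0.2256, 0.1006]
tcp_rot: [-1.205, -1.215, 1.215]
wrist_force: [0.1, -1.0, -1.9]
width: 0.148
```

>>> {"op": "jog_arm", "data": {
  "increments": [
    [0.002,0,0,0,0,0,0]
  ]
}}

```text
time: 18.77
tool_pos: [0.5844, 0.2277, 0.1006]
tcp_rot: [-1.205, -1.215, 1.215]
wrist_force: [0.4, -2.4, -2.7]
width: 0.146
```

>>> {"op": "jog_arm", "data": {
  "increments": [
    [0.001,0,0,0,0,0,0]
  ]
}}

```text
time: 18.9
tool_pos: [0.5844, 0.2279, 0.1007]
tcp_rot: [-1.206, -1.215, 1.217]
wrist_force: [0.7, -6.8, -0.7]
width: 0.145
```

```bash
python3 st.py 0.5845 0.226 0.1000 90.4
```

```text
18.9 [0.5844 0.2279 0.1007] F [ 0.7493 -6.8091 -0.6664] T [-1.1553  0.1117  0.0294] w 0.14501420283776145 xang 90.48372730750117 y [ 0.0001 -0.0016 -1.    ]
tool d [-0.0019  0.0007 -0.0001] roty 0.0014613171897250535 align [ 0.0001  0.0015 -0.0016]
```

```bash
python3 - <<'E'
from h import *
q=read_camera('top');p=read_camera('side')
a=cv2.imread('pics/top0.png');b=cv2.imread('pics/side0.png')
# tray end-wall outer edges in initial top picture, row through white floor
for v in(175,200,205):
    g=a[v].astype(int).sum(1);c=[u for u in range(160,310) if abs(g[u+1]-g[u-1])>120]
    print(v,[(u,g[u],w(q,u,v,.055)[1].round(3)) for u in c])
for v in range(184,192): print(v,'L',[(u,int(a[v,u].sum()),) for u in range(184,200)],'R',[(u,int(a[v,u].sum())) for u in range(266,284)])
print('y at z=.066: ',[(u,w(q,u,187,.066)[1].round(3)) for u in(186,190,194,270,274,278)])
x=np.hstack([cv2.resize(i[100:180,300:380],(400,400),interpolation=cv2.INTER_CUBIC) for i in(b,p['img'])]);cv2.imwrite('pics/g7.png',x)
E
```

```text
175 [(179, np.int64(258), np.float64(0.349)), (180, np.int64(516), np.float64(0.346)), (182, np.int64(618), np.float64(0.34)), (183, np.int64(368), np.float64(0.338)), (186, np.int64(335), np.float64(0.329)), (187, np.int64(466), np.float64(0.326)), (188, np.int64(708), np.float64(0.323)), (283, np.int64(711), np.float64(0.047)), (285, np.int64(612), np.float64(0.041)), (287, np.int64(701), np.float64(0.035)), (288, np.int64(384), np.float64(0.033)), (289, np.int64(209), np.float64(0.03))]
200 [(177, np.int64(163), np.float64(0.35)), (178, np.int64(334), np.float64(0.347)), (179, np.int64(637), np.float64(0.345)), (180, np.int64(692), np.float64(0.342)), (181, np.int64(462), np.float64(0.339)), (182, np.int64(341), np.float64(0.336)), (185, np.int64(361), np.float64(0.327)), (186, np.int64(524), np.float64(0.325)), (187, np.int64(712), np.float64(0.322)), (282, np.int64(715), np.float64(0.049)), (283, np.int64(576), np.float64(0.046)), (285, np.int64(613), np.float64(0.04)), (287, np.int64(645), np.float64(0.035)), (288, np.int64(364), np.float64(0.032)), (289, np.int64(227), np.floa
[... 3397 characters left out ...]
60), (275, 336), (276, 379), (277, 502), (278, 553), (279, 555), (280, 553), (281, 565), (282, 558), (283, 539)]
191 L [(184, 303), (185, 271), (186, 321), (187, 450), (188, 445), (189, 418), (190, 421), (191, 424), (192, 452), (193, 549), (194, 715), (195, 722), (196, 721), (197, 724), (198, 723), (199, 725)] R [(266, 734), (267, 734), (268, 732), (269, 732), (270, 709), (271, 522), (272, 469), (273, 465), (274, 450), (275, 447), (276, 449), (277, 473), (278, 472), (279, 477), (280, 479), (281, 474), (282, 479), (283, 478)]
y at z=.066:  [(186, np.float64(0.323)), (190, np.float64(0.312)), (194, np.float64(0.301)), (270, np.float64(0.083)), (274, np.float64(0.072)), (278, np.float64(0.06))]
```

View pics/g7.png

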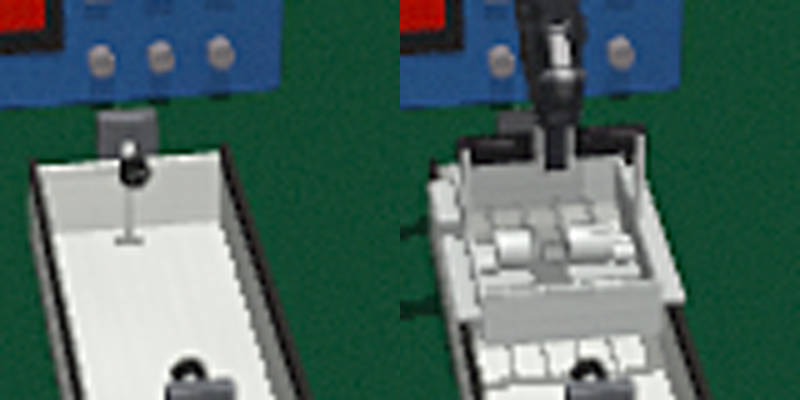

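The tray centre is y≈0.190 (tray ends 0.347 and 0.032), and the pad faces are at about 0.308 and 0.074. So left contact at TCP 0.2278 agrees, and the right one is expected near 0.157. I go right briskly but stop short.

>>> {"op": "jog_arm", "data": {
  "increments": [
    [-0.01,0,0,0,0.001,-0.002,0],
    [-0.025,0,0,0,0,0,0],
    [-0.018,0,0,0,0,0,0],
    [-0.006,0,0,0,0,0,0],
    [0,0,0,0,0,0,0]
  ]
}}

```text
time: 19.62
tool_pos: [0.5851, 0.1689, 0.1008]
tcp_rot: [-1.203, -1.218, 1.209]
wrist_force: [-0.3, -1.5, -3.4]
width: 0.14
```

```bash
python3 st.py 0.5845 0.19 0.1000 90.4
```

```text
19.625 [0.5851 0.1689 0.1008] F [-0.253  -1.4543 -3.3735] T [-0.259   0.0082  0.041 ] w 0.14041034446978337 xang 90.38594302949221 y [ 0.0013  0.0055 -1.    ]
tool d [0.0211 0.0009 0.0005] roty -0.0002453404182167635 align [ 0.0013 -0.0002  0.0055]
```

>>> {"op": "jog_arm", "data": {
  "increments": [
    [-0.005,0.0003,0,0.001,0,0.004,0],
    [-0.003,0,0,0,0,0.001,0]
  ]
}}

```text
time: 19.88
tool_pos: [0.5854, 0.1618, 0.1007]
tcp_rot: [-1.205, -1.216, 1.213]
wrist_force: [0.1, 1.1, -3.3]
width: 0.145
```

>>> {"op": "jog_arm", "data": {
  "increments": [
    [-0.002,0,0,0,0,0,0]
  ]
}}

```text
time: 20.0
tool_pos: [0.5854, 0.1601, 0.1007]
tcp_rot: [-1.205, -1.216, 1.213]
wrist_force: [0.1, 2.3, -3.0]
width: 0.141
```

>>> {"op": "jog_arm", "data": {
  "increments": [
    [-0.0015,0,0,0,0,0,0]
  ]
}}

```text
time: 20.12
tool_pos: [0.5855, 0.1588, 0.1007]
tcp_rot: [-1.205, -1.216, 1.213]
wrist_force: [0.1, 2.2, -3.7]
width: 0.141
```

```bash
python3 st.py 0.5845 0.19 0.1000 90.4
```

```text
20.125 [0.5855 0.1588 0.1007] F [ 0.0501  2.2207 -3.7397] T [ 0.1978  0.0055 -0.0278] w 0.14114272470645953 xang 90.43752819493277 y [ 0.0009  0.0021 -1.    ]
tool d [0.0312 0.0008 0.0007] roty 0.0006549905639069401 align [0.0009 0.0007 0.0021]
```

>>> {"op": "jog_arm", "data": {
  "increments": [
    [-0.0015,0,0,0,0,0,0]
  ]
}}

```text
time: 20.25
tool_pos: [0.5854, 0.1573, 0.1007]
tcp_rot: [-1.205, -1.217, 1.213]
wrist_force: [0.2, 1.9, -3.2]
width: 0.147
```

>>> {"op": "jog_arm", "data": {
  "increments": [
    [-0.0015,0,0,0,0,0,0]
  ]
}}

```text
time: 20.38
tool_pos: [0.5855, 0.1565, 0.1009]
tcp_rot: [-1.204, -1.217, 1.212]
wrist_force: [-0.9, 5.2, -1.9]
width: 0.146
```

>>> {"op": "jog_arm", "data": {
  "increments": [
    [-0.0015,0,0,0,0,0,0]
  ]
}}

```text
time: 20.5
tool_pos: [0.5855, 0.1562, 0.1012]
tcp_rot: [-1.202, -1.218, 1.21]
wrist_force: [-0.9, 6.3, -1.7]
width: 0.148
```

>>> {"op": "jog_arm", "data": {
  "increments": [
    [-0.002,0,0,0,0,0,0]
  ]
}}

```text
time: 20.62
tool_pos: [0.5856, 0.1559, 0.1016]
tcp_rot: [-1.201, -1.219, 1.207]
wrist_force: [-0.4, 7.6, -2.3]
width: 0.147
```

```bash
python3 st.py 0.5845 0.19 0.1000 90.4
```

```text
20.625 [0.5856 0.1559 0.1016] F [-0.3811  7.6211 -2.2626] T [ 1.3884  0.2201 -0.0129] w 0.1465538332527036 xang 90.36838802566086 y [ 0.0015  0.009  -1.    ]
tool d [0.0341 0.0019 0.0009] roty -0.0005517330352739959 align [ 0.0016 -0.0006  0.009 ]
```

>>> {"op": "jog_arm", "data": {
  "increments": [
    [0.01,0.001,0.0005,0.001,0,0.005,0],
    [0.03,0.001,0.0005,0,0,0.004,0],
    [-0.028,0,0,0,0,0,0],
    [0.03,0,0,0,0,0,0],
    [-0.03,0,0,0,0,0,0],
    [0.03,0,0,0,0,0,0],
    [-0.03,0,0,0,0,0,0],
    [0.03,0,0,0,0,0,0],
    [-0.03,0,0,0,0,0,0],
    [0.01,0,0,0,0,0,0]
  ]
}}

```text
time: 21.88
tool_pos: [0.5874, 0.176, 0.1013]
tcp_rot: [-1.218, -1.213, 1.222]
wrist_force: [0.8, -1.5, -2.6]
width: 0.147
```

```bash
python3 st.py 0.5845 0.19 0.1000 90.4; python3 - <<'E'
from h import *
p=read_camera('side')
for t in('small0_center','large0_center'):
  for d in spotter.spot_point(p,t):
    u,v=d['location'];print(t,round(d['p'],2),int(u),int(v),w(p,u,v).round(3))
cv2.imwrite('pics/g8.png',cv2.resize(p['img'][110:210,290:400],(660,600),interpolation=cv2.INTER_CUBIC))
E
```

```text
21.875 [0.5874 0.176  0.1013] F [ 0.7542 -1.4894 -2.6461] T [-0.1319  0.2034  0.096 ] w 0.14674501126510187 xang 90.49886082522158 y [ 0.0052 -0.0125 -0.9999]
tool d [0.0141 0.0011 0.0028] roty 0.001725446901355195 align [ 0.0051  0.0018 -0.0126]
large0_center 0.64 323 150 [0.561 0.22  0.061]
```

View pics/g8.png

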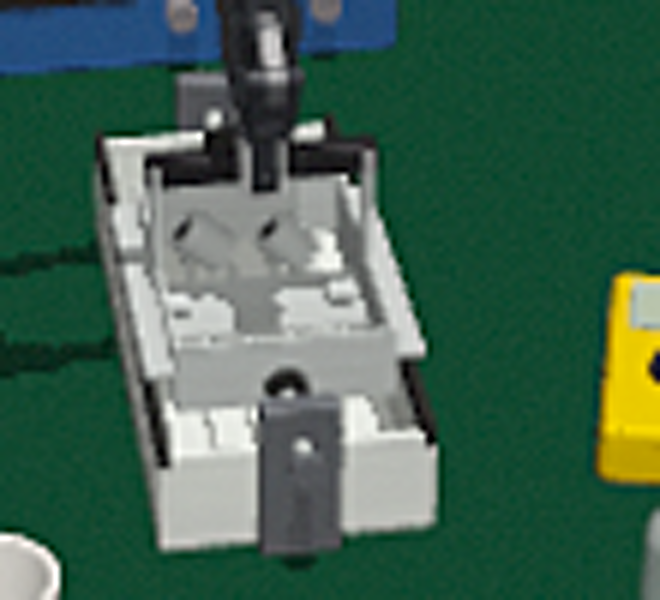

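Both large ones have rolled onto the far grid, and most of the small ones look gone (possible ones at crop (180,312) and (340,290)). Now the second left touch.

>>> {"op": "jog_arm", "data": {
  "increments": [
    [0.008,0.0005,0.001,0.003,0.001,-0.006,0],
    [0.02,0,0.001,0.002,0,-0.006,0],
    [0.013,0,0.0005,0,0,0,0],
    [0.003,0,0,0,0,0,0],
    [0,0,0,0,0,0,0]
  ]
}}

```text
time: 22.65
tool_pos: [0.5843, 0.2259, 0.1005]
tcp_rot: [-1.203, -1.219, 1.216]
wrist_force: [0.6, -1.8, -3.2]
width: 0.147
```

```bash
python3 st.py 0.5845 0.226 0.1000 90.4
```

```text
22.65 [0.5843 0.2259 0.1005] F [ 0.5781 -1.8005 -3.1552] T [-0.2797 -0.032  -0.0738] w 0.14680748461352253 xang 90.65590927017851 y [ 0.0005  0.0013 -1.    ]
tool d [ 0.0001  0.0005 -0.0002] roty 0.00446645935099067 align [0.0006 0.0045 0.0013]
```

>>> {"op": "jog_arm", "data": {
  "increments": [
    [0.002,0,0,0,0.003,0,0]
  ]
}}

```text
time: 22.78
tool_pos: [0.5842, 0.2277, 0.1005]
tcp_rot: [-1.205, -1.216, 1.215]
wrist_force: [1.0, -1.7, -3.4]
width: 0.146
```

>>> {"op": "jog_arm", "data": {
  "increments": [
    [0.0015,0,0,0,0,0,0]
  ]
}}

```text
time: 22.9
tool_pos: [0.5842, 0.2279, 0.1006]
tcp_rot: [-1.206, -1.215, 1.216]
wrist_force: [-0.1, -7.6, 0.3]
width: 0.148
```

>>> {"op": "jog_arm", "data": {
  "increments": [
    [0.002,0,0,0,0,0,0]
  ]
}}

```text
time: 23.02
tool_pos: [0.5842, 0.2281, 0.1008]
tcp_rot: [-1.208, -1.213, 1.219]
wrist_force: [-0.5, -7.9, 0.7]
width: 0.145
```

Left touched again. More shaking, then right.

>>> {"op": "jog_arm", "data": {
  "increments": [
    [-0.012,0,0,0,0,-0.004,0],
    [-0.028,0,0,0,0,-0.002,0],
    [0.028,0,0,0,0,0,0],
    [-0.034,0,0,0,0,0,0],
    [0.034,0,0,0,0,0,0],
    [-0.034,0,0,0,0,0,0],
    [0.034,0,0,0,0,0,0],
    [-0.034,0,0,0,0,0,0],
    [0.034,0,0,0,0,0,0],
    [-0.01,0,0,0,0,0,0]
  ]
}}

```text
time: 24.28
tool_pos: [0.5866, 0.2012, 0.1015]
tcp_rot: [-1.204, -1.217, 1.201]
wrist_force: [0.7, 0.4, -3.4]
width: 0.145
```

```bash
python3 st.py 0.5845 0.165 0.1000 90.4
```

```text
24.275 [0.5866 0.2012 0.1015] F [ 0.6959  0.3765 -3.4216] T [ 0.0084  0.0435 -0.0003] w 0.14519005652200173 xang 90.03588039685295 y [ 0.0037  0.0097 -0.9999]
tool d [-0.0362  0.0012  0.0021] roty -0.006355085945971302 align [ 0.0037 -0.0064  0.0097]
```

>>> {"op": "jog_arm", "data": {
  "increments": [
    [-0.012,0.0005,0.001,0.002,-0.003,0.005,0],
    [-0.018,0.0005,0.001,0.002,-0.003,0.005,0],
    [-0.008,0,0,0,0,0,0],
    [-0.003,0,0,0,0,0,0],
    [0,0,0,0,0,0,0]
  ]
}}

```text
time: 24.9
tool_pos: [0.5848, 0.1566, 0.1007]
tcp_rot: [-1.206, -1.213, 1.21]
wrist_force: [-0.2, 4.2, -2.9]
width: 0.147
```

```bash
python3 st.py 0.5845 0.157 0.1000 90.4
```

```text
24.9 [0.5848 0.1566 0.1007] F [-0.1926  4.2417 -2.9125] T [0.5571 0.0125 0.0354] w 0.14653671884188496 xang 90.2236114122087 y [ 0.0005  0.0021 -1.    ]
tool d [0.0004 0.0007 0.0003] roty -0.003078561619901402 align [ 0.0005 -0.0031  0.0021]
```

Already at the right stop, gently. I press in a little more.

>>> {"op": "jog_arm", "data": {
  "increments": [
    [-0.0015,0,0,0,0,0,0]
  ]
}}

```text
time: 25.02
tool_pos: [0.5849, 0.1563, 0.101]
tcp_rot: [-1.205, -1.214, 1.208]
wrist_force: [-1.0, 6.8, -1.2]
width: 0.144
```

>>> {"op": "jog_arm", "data": {
  "increments": [
    [-0.002,0,0,0,0,0,0]
  ]
}}

```text
time: 25.15
tool_pos: [0.5849, 0.1562, 0.1013]
tcp_rot: [-1.203, -1.216, 1.206]
wrist_force: [-0.2, 7.7, -1.0]
width: 0.142
```

```bash
python3 st.py 0.5845 0.157 0.1000 90.4; python3 - <<'E'
from h import *
p=read_camera('side');q=read_camera('top')
for n,c in(('s',p),('t',q)):
 for t in('small0_center','large0_center'):
  for d in spotter.spot_point(c,t):
    u,v=d['location'];print(n,t,round(d['p'],2),int(u),int(v),w(c,u,v).round(3))
a=cv2.resize(p['img'][115:205,295:375],(480,540),interpolation=cv2.INTER_CUBIC);b=cv2.resize(q['img'][145:235,225:275],(300,540),interpolation=cv2.INTER_CUBIC)
cv2.imwrite('pics/g9.png',np.hstack([a,b]))
E
```

```text
25.15 [0.5849 0.1562 0.1013] F [-0.1781  7.7003 -1.0172] T [1.2594 0.1972 0.0586] w 0.1416004688222872 xang 90.20083963769592 y [ 0.0009  0.007  -1.    ]
tool d [0.0008 0.0013 0.0004] roty -0.003476004061671075 align [ 0.001  -0.0035  0.007 ]
s small0_center 0.24 338 200 [0.579 0.022 0.007]
s large0_center 0.62 323 151 [0.557 0.198 0.068]
t small0_center 0.52 241 180 [0.484 0.078 0.568]
```

View pics/g9.png

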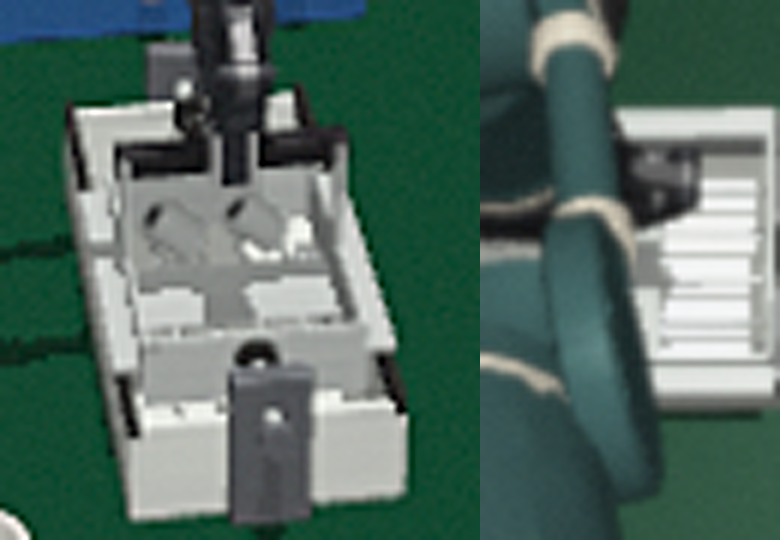

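Four touches made. No small spacer is visible in the near half. I add one more brisk shake, then stop mid-tray, let go and look from above.

>>> {"op": "jog_arm", "data": {
  "increments": [
    [0.01,0.0005,0,0,-0.002,0.005,0],
    [0.04,0.0005,0,0,0,0.002,0],
    [-0.036,0,0,0,0,0,0],
    [0.038,0,0,0,0,0,0],
    [-0.038,0,0,0,0,0,0],
    [0.038,0,0,0,0,0,0],
    [-0.038,0,0,0,0,0,0],
    [0.038,0,0,0,0,0,0],
    [-0.038,0,0,0,0,0,0],
    [0.01,0,0,0,0,0,0]
  ]
}}

```text
time: 26.7
tool_pos: [0.5878, 0.1809, 0.1013]
tcp_rot: [-1.217, -1.217, 1.227]
wrist_force: [0.8, -0.7, -2.1]
width: 0.148
```

```bash
python3 st.py 0.5845 0.19 0.1004 90.4
```

```text
26.7 [0.5878 0.1809 0.1013] F [ 0.8296 -0.7173 -2.0982] T [-0.1691  0.1417  0.0137] w 0.14767894644194715 xang 90.79525432017537 y [ 0.0056 -0.0138 -0.9999]
tool d [0.0092 0.0008 0.0031] roty 0.0068984892697920306 align [ 0.0055  0.0069 -0.0139]
```

>>> {"op": "jog_arm", "data": {
  "increments": [
    [0.004,0.0005,0.0015,0.003,0.003,-0.007,0],
    [0.004,0.0005,0.0015,0.002,0.003,-0.006,0],
    [0,0.0003,0,0,0,0,0],
    [0,0,0,0,0,0,0]
  ]
}}

```text
time: 27.2
tool_pos: [0.5849, 0.1898, 0.1002]
tcp_rot: [-1.207, -1.216, 1.216]
wrist_force: [-0.6, -1.3, -0.7]
width: 0.146
```

```bash
python3 st.py 0.5845 0.19 0.1000 90.4
```

```text
27.2 [0.5849 0.1898 0.1002] F [-0.5607 -1.3078 -0.7479] T [-0.1745  0.0181 -0.0019] w 0.14568865841112263 xang 90.50566784630331 y [ 0.0009 -0.0015 -1.    ]
tool d [0.0002 0.0002 0.0004] roty 0.001844251831483994 align [ 0.0009  0.0018 -0.0015]
```

>>> {"op": "jog_arm", "data": {
  "increments": [
    [0,0,0,0,0,0,0.18],
    [0,0,0,0,0,0,0.25],
    [0,0,0,0,0,0,0.4],
    [0,0,0,0,0,0,0.4],
    [0,-0.01,0,0,0,0,0.4],
    [0,-0.03,0,0,0,0,0.4],
    [0,-0.04,0,0,0,0,0.4],
    [0,-0.05,0,0,0,0,0.4],
    [0,-0.04,0,0,0,0,0.4],
    [0,0,0,0,0,0,0.4]
  ]
}}

```text
time: 28.45
tool_pos: [0.5854, 0.1905, 0.2797]
tcp_rot: [-1.208, -1.219, 1.213]
wrist_force: [0.4, -0.8, 0.4]
width: 0.397
```

>>> {"op": "jog_arm", "data": {
  "increments": [
    [-0.04,0,0,0,0,0,0.4],
    [-0.06,0,0,0,0,0,0.4],
    [-0.06,0,0,0,0,0,0.4],
    [-0.06,0,0,0,0,0,0.4],
    [-0.05,0,0,0,0,0,0.4],
    [-0.03,0,0,0,0,0,0.4],
    [0,0,0,0,0,0,0.4]
  ]
}}

```text
time: 29.32
tool_pos: [0.5851, -0.117, 0.2731]
tcp_rot: [-1.2, -1.217, 1.217]
wrist_force: [0.1, 0.1, 0.0]
width: 0.397
```

```bash
python3 st.py 0.5845 0.19 0.1000 90.4; python3 - <<'E'
from h import *
p=read_camera('side');q=read_camera('top')
for n,c in(('s',p),('t',q)):
 P=cloud(c);print('bar',rect(box(P,[.5,.1,.125],[.67,.28,.15])),'flange',rect(box(P,[.48,.1,.064],[.69,.28,.11])))
 for t in('small0_center','large0_center'):
  for d in spotter.spot_point(c,t):
    u,v=d['location'];print(n,t,round(d['p'],2),int(u),int(v),w(c,u,v).round(3))
a=cv2.resize(p['img'][115:205,295:375],(400,450),interpolation=cv2.INTER_CUBIC);b=cv2.resize(q['img'][145:235,195:275],(400,450),interpolation=cv2.INTER_CUBIC)
cv2.imwrite('pics/g10.png',np.hstack([a,b]));np.save('side1.npy',p['img']);np.save('top1.npy',q['img'])
E
```

```text
29.325 [ 0.5851 -0.117   0.2731] F [0.1089 0.1115 0.0343] T [0.0241 0.0081 0.0501] w 0.3974600772338659 xang 90.65488506308112 y [-0.0025  0.0021 -1.    ]
tool d [ 0.3066  0.1738 -0.0033] roty 0.004448583564918966 align [-0.0025  0.0045  0.0021]
bar (array([0.571 , 0.1871]), array([0.0915, 0.0209]), 2.34, 182, array([0.137]), np.float64(0.136)) flange (array([0.5837, 0.1894]), array([0.1391, 0.1759]), 0.71, 472, array([0.075]), np.float64(0.0693))
s small0_center 0.53 334 152 [0.599 0.237 0.039]
s large0_center 0.57 320 147 [0.552 0.231 0.065]
s large0_center 0.32 323 143 [0.565 0.27  0.053]
bar (array([0.5842, 0.1879]), array([0.0161, 0.117 ]), 89.49, 253, array([0.135]), np.float64(0.1369)) flange (array([0.5843, 0.189 ]), array([0.1391, 0.168 ]), 0.17, 568, array([0.066]), np.float64(0.0705))
t large0_center 0.41 217 194 [0.559 0.232 0.068]
```

View pics/g10.png

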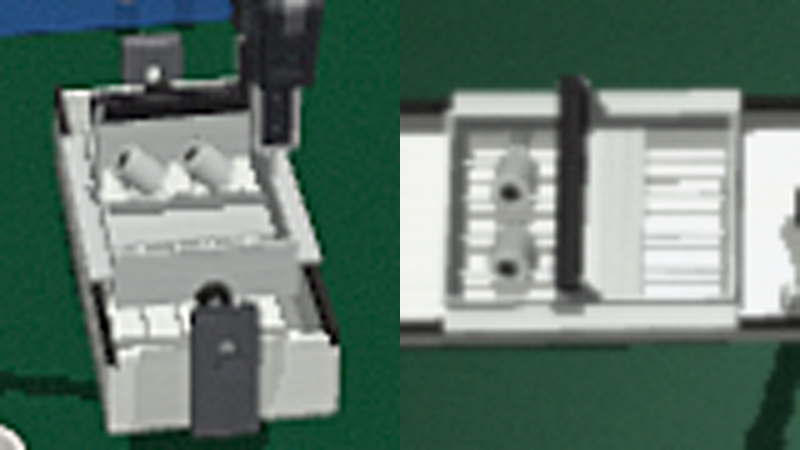

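From above, both large ones lie on the left grid at (512,190) and (510,265), and no small ones show on the plate or the right grid. I check by depth, both in the sieve and on the tray floor.

```bash
python3 - <<'E'
from h import *
for n in('top','side'):
  c=read_camera(n);Z=[c['range_z']]+[read_camera(n)['range_z'] for _ in range(5)]
  c['range_z']=np.median(Z,0).astype(np.float32);P=cloud(c)
  I=box(P,[.532,.112,-.01],[.637,.267,.12]);print(n,len(I))
  for nm,lo,hi in(('in sieve',.0525,.08),('in tray',.0095,.024)):
    G=np.zeros((60,80),np.uint8);B=box(P,[.52,.04,lo],[.65,.34,hi]) if nm=='in tray' else I[(I[:,2]>lo)&(I[:,2]<hi)]
    G=np.zeros((70,160),np.uint8)
    G[((B[:,0]-.515)/.002).astype(int),((B[:,1]-.03)/.002).astype(int)]=1
    k,L,S,C=cv2.connectedComponentsWithStats(cv2.dilate(G,np.ones((3,3))))
    lab=L[((B[:,0]-.515)/.002).astype(int),((B[:,1]-.03)/.002).astype(int)]
    for i in range(1,k):
      q=B[lab==i]
      if len(q)>2: print(' ',nm,len(q),q.min(0).round(3),q.max(0).round(3))
E
```

```text
top 1356
  in sieve 86 [0.543 0.225 0.053] [0.576 0.248 0.072]
  in sieve 85 [0.587 0.225 0.053] [0.621 0.248 0.072]
  in sieve 5 [0.637 0.256 0.06 ] [0.637 0.265 0.073]
  in tray 17 [0.529 0.339 0.01 ] [0.577 0.34  0.024]
  in tray 21 [0.536 0.073 0.01 ] [0.551 0.082 0.017]
  in tray 4 [0.56  0.232 0.011] [0.57  0.235 0.013]
  in tray 3 [0.6   0.34  0.014] [0.605 0.34  0.016]
  in tray 16 [0.633 0.24  0.012] [0.643 0.25  0.016]
  in tray 23 [0.647 0.044 0.01 ] [0.649 0.107 0.023]
  in tray 17 [0.645 0.291 0.014] [0.646 0.339 0.018]
side 689
  in sieve 60 [0.545 0.226 0.053] [0.578 0.25  0.072]
  in sieve 58 [0.587 0.226 0.053] [0.619 0.246 0.073]
  in sieve 5 [0.637 0.204 0.053] [0.637 0.205 0.078]
  in sieve 3 [0.637 0.224 0.055] [0.637 0.225 0.067]
  in sieve 3 [0.636 0.242 0.056] [0.637 0.243 0.063]
  in sieve 4 [0.636 0.26  0.055] [0.636 0.262 0.079]
  in tray 4 [0.647 0.105 0.011] [0.647 0.11  0.022]
  in tray 4 [0.646 0.12  0.012] [0.647 0.125 0.021]
```

```bash
python3 - <<'E'
from h import *
G=np.zeros((26,40),int)
for n in('top','side'):
  c=read_camera(n);T=np.array(c['world_from_camera']);P=cloud(c)
  C=T[:3,3];k=(.053-C[2])/(P[:,2]-C[2])   # ray crossing of plane z=.053 before hitting => clear
  ok=(P[:,2]<.053);Q=C+(P-C)*k[:,None];Q=Q[ok]
  m=(abs(Q[:,0]-.5845)<.052)&(abs(Q[:,1]-.189)<.08)
  np.add.at(G,(((Q[m,0]-.5325)/.004).astype(int),((Q[m,1]-.109)/.004).astype(int)),1)
for r in G[::-1]: print(''.join('.' if v else '#' for v in r))
E
```

```text
#.......................#...............
........................#...............
#.......................#...............
#......................#................
#......................#......####......
#................#.....#.......###......
#.....................#..#...######.....
#.....................#..#....#####.....
#.....................#..#...#######....
......................#..#....######....
#.......................#.....#.###.....
........................#.....#####.....
#.......................#...............
#......................#................
#......................#................
#......................#.......##.......
#.....................#..#.....###......
#.....................#..#....####......
#.....................#..#....#####.....
......................#..#..#.#####.....
........................#.....######....
........................#.....#####.....
........................#.....#.##......
.......................#................
....................#..#................
###########..#####..####..#.############
```

The depth of the sieve's whole interior is clear at spacer height except for the two large ones, and the tray walls contain whatever fell. Handing in.

```bash
python3 -c "
from h import *
print(bot.finish_job())"
```

```text
the job is handed in; nothing more can be done
None
```

I carried the loaded small sieve to the tray and set it on the rails. Keeping hold of it, I touched the left, right, left and right stops with brisk shaking in between. Then I let go, moved the arm clear and handed the job in at about 30 s of the 64.

**Last checks that passed:**
- The sieve is level on both rails, within about 1 mm sideways. The bar's top reads 0.137 m, so its centre is about 0.129 m.
- Both cameras' depth shows the sieve clear at spacer height, except for the two large spacers on the left grid.

**Checks that failed, disagreed or are uncertain:**
- **Small spacers not all seen:** depth showed only three likely small spacers on the tray floor. That the other two are there too rests on the sieve being empty of them; a spacer sunk low in a grid gap would not have shown.
- **First grasp missed:** the fingertips sat about 28 mm higher than the stated TCP offset. The jaws shut above the bar, and I regrasped lower without disturbing the sieve.
- **Stops felt stiffer than described:** they gave far less than 1.6 N per mm would suggest.
    - On the first left touch, one push peaked at 14.7 N at the wrist, close to the 16 N limit. The wrist was read only at the end of each row or call.
    - The other touches read 7–8 N at the wrist. All include about 2 N of rail friction.
- **Bystanders not remeasured:** I did not measure the cup, bottle and screwdriver again, but the arm's path kept clear of them.

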